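# Cure a lens carrier under the UV hood with the foot switch

## Task

Reach in through the self-closing flap of the clear dry box and take out the lens carrier, the one with the oblong base and the flat upright web, leaving the round lens pot inside. Set the carrier down, without dropping it, standing in the middle of the dark sample plate of the cure station and lengthwise with it, then swing the hood down until it is fully shut. Only with the hood shut, press the foot switch's pedal right down to its stop, keep it there for two full seconds and let it come back up; leave the rest of the bench as it is.

Things in the scene. Friction and masses are not known exactly. Their poses are not given: they have to be found in the camera images.
- carrier_grip (a point): Grip point of the lens carrier, bare aluminium, 0.1 kg: base 56 (x) x 40 (y) x 10 mm; on its middle an upright web 30 mm long (x), 12 mm thick (y), rising to 50 mm over the underside; tiny lens at the +x end. The point is in the web over the base's centre, 35 mm above the underside; x lengthwise, z up. Pinch the web's 12 mm; keep fingertips over 10 mm above the underside or they hit the base.
- carrier: The same lens carrier; origin at the centre of its underside, axes as above. It starts on the dry box's floor (5 mm above the bench), left or right inside, lengthwise within 0.15 rad of the box's x, +x end inwards.
- lens_pot: Round aluminium lens pot standing in the dry box beside the carrier, 90 mm from it centre to centre: foot 40 mm across, neck 18 mm, head 26 mm across, 48 mm tall; origin at the centre of its underside. Stays in the box.
- dry_box: Clear acrylic box fixed to the bench, 190 mm deep (its x), 256 mm wide (y), 228 mm high, walls 5 mm; origin at the centre of its underside, z up; its front looks to its -x, roughly at the robot. In the front, between a sill 45 mm high and the hinge fascia from 208 mm up, is an opening 246 mm wide with the flap. A desiccant cartridge 50 x 90 x 12 mm lies on the floor at the back.
- flap_hinge (a point): Middle of the flap's hinge line, at the top of the dry box's front, 212 mm above the bench.
- flap (a joint): Clear sprung flap 238 mm wide, hanging 165 mm from its hinge to the sill; pushed inwards only (lower edge to the box's +x and up). 0 shut, 1.25 rad at most. A light spring (0.1 N m shut, 0.3 at 0.8 rad, flap 0.14 kg) shuts it. It may rest on the gripper while the fingers, tool slanted about 45 degrees (forward and down into the box), reach below it over the sill.
- cure_station: UV cure station fixed to the bench: grey base 200 mm (its x) x 180 mm (y), its top 30 mm above the bench; origin at the centre of its underside; front looks to its -x, roughly at the robot.
- sample_plate (a point): Centre of the top of the dark steel sample plate in the middle of the cure station's base: 72 mm (x, the length) x 56 mm (y), its top 34 mm above the bench; axes as the station's.
- hood_hinge (a point): Middle of the hood's hinge line, along the station's y, at the rear of the base: 88 mm to the station's +x of the plate's centre, 30.5 mm above the bench.
- hood_edge (a point): Middle of the upper front edge of the hood's outside. With the hood shut it lies 176 mm to the station's -x of the hinge line and 72 mm above it (and turns about the hinge with the hood).
- hood (a joint): White hood 176 mm deep, 164 wide, 72 high, open underneath: 0 shut, 1.45 rad fully open; starts at 1.15 to 1.4, tipped up over the rear. A stiff hinge (0.5 N m friction, hood 0.45 kg) holds any angle: push it all the way down. On its top, 38 to 112 mm from the hinge, is the lamp head, 74 mm wide, 34 high; the strip from there to the front edge is bare. Bar handle 30 mm off the front face.
- foot_switch: Wireless foot switch fixed on the bench: grey base 180 mm (its x) x 100 mm (y), 26 mm high, with a hinge cover 61 mm high at its far end (+x); origin at the centre of its underside; the pedal's free end looks to its -x, roughly at the robot.
- pedal_pad (a point): Point on the top of the pedal's black rubber pad, on its centre line, 110 mm from the pedal's hinge line and 28 mm from its free end; press here. With the pedal up about 64 mm above the bench.
- pedal (a joint): Hinged spring pedal 84 mm wide, 138 mm long, hinge line at the far (+x) end of the foot switch, 36 mm above the bench. 0 up, 0.20 rad pressed down to its stop (pad point then 22 mm lower). Takes about 7 N at the pad point to start and 15 N at the stop; springs back when let go.
- tape_roll: Roll of clear tape lying flat, 72 mm across, 18 mm high; bystander.
- hex_driver: Hex screwdriver with black handle, 170 mm long, lying; bystander.
- wash_bottle: White bottle, 60 mm across, 150 mm tall; bystander.
- mirror_mount: Mirror mount on a steel post, 127 mm tall; bystander.
- swab_jar: Glass jar 56 mm across, 75 mm tall; bystander.
- fibre_spool: White flanged spool 90 mm across, 32 mm high; bystander.

How it is judged (in metres and radians):
On the way, in this order (a step that is already met when the one before it is completed fails the run):
1. The fingers hold the carrier inside the dry box while the gripper keeps the flap open (contact force between the fingers and carrier above 1 N and value of joint flap above 0.3 rad and x of carrier in the frame of dry_box above -0.06 m), for 0.1 s.
2. The carrier stands in the middle of the sample plate, lengthwise, let go, with the hood still open (horizontal distance between carrier and sample_plate below 0.012 m and z of carrier in the frame of sample_plate below 0.004 m and angle between carrier's own z axis and vertical below 0.08 rad and angle between the x axis of carrier and the x axis of sample_plate, either way round below 0.2 rad and contact force between the fingers and carrier below 0.1 N and value of joint hood above 0.6 rad), for 0.2 s.
3. The hood is fully shut over the carrier (value of joint hood below 0.03 rad and horizontal distance between carrier and sample_plate below 0.012 m), for 0.2 s.
4. The pedal is pressed to its stop and kept there for two seconds with the hood shut (value of joint pedal above 0.185 rad and value of joint hood below 0.03 rad), for 2 s.
At the end, for the whole second after the job is handed in: The carrier stands at rest and upright on the sample plate, its centre within 12 mm of the plate's centre and lengthwise within 0.2 rad (either way round); the hood is shut (under 0.03 rad); the pedal is back up (under 0.02 rad) and the dry box's flap has shut (under 0.05 rad) (all of step 3 and z of carrier in the frame of sample_plate below 0.004 m and angle between carrier's own z axis and vertical below 0.08 rad and angle between the x axis of carrier and the x axis of sample_plate, either way round below 0.2 rad and linear speed of carrier below 0.02 m/s and value of joint pedal below 0.02 rad and value of joint flap below 0.05 rad); the robot touches nothing.
It fails at once if The carrier is dropped or thrown (it moves faster than 0.4 m/s while no finger holds it, as after a fall of 8 mm) (linear speed of carrier above 0.4 m/s and contact force between the fingers and carrier below 0.1 N).
It fails at once if The pedal is pressed (over 0.08 rad) while the hood is not shut (value of joint pedal above 0.08 rad and value of joint hood above 0.05 rad).
It fails at once if The round lens pot is moved more than 20 mm or knocked over (distance of lens_pot from where it was at the start of the episode above 0.02 m or angle between lens_pot's own z axis and vertical above 0.5 rad).
It fails at once if A bystander on the bench is moved more than 30 mm (distance of any of tape_roll, hex_driver, wash_bottle, mirror_mount, swab_jar, fibre_spool from where it was at the start of the episode above 0.03 m).
It also fails if it takes over 72 s, if anything falls off the work surface, if the arm or the gripper's body presses on something with over 40 N, if the wrist force passes 120 N, or if a joint passes its speed limit or range.

## Robot

A 6-joint arm with a two-finger parallel gripper is mounted at the origin on the work surface. World frame = base frame: x ahead of the robot, y to its left, z up, the work surface at z = 0. Lengths are in m, angles in degrees, forces in N, time in s.
With the tool pointing down it reaches from about 0.375 to 0.9 m from the base axis. Payload 3.1 kg.
Tool frame: the origin (TCP) lies midway between the tips of the shut fingers; the grasp point (between the pads) lies bot.hold_point_z behind it (bot.hold_point_z is the distance from the TCP to the grasp point, in m); z points along the fingers, y is the direction in which the jaws open and shut (so a half turn about z gives the same grasp; the last joint's range is limited). The gripper opens to 87 mm and grips with 3 to 60 N. Pads are 19 mm wide; open, the fingers measure 117 mm over their backs; the gripper's body (75 mm by 190 mm) begins 51 mm behind the grasp point.
Start: joints at [-10.227, 30.224, 82.088, -0, 67.689, -10.227], TCP at [0.625, 0, 0.223] pointing down, gripper open.
Joint ranges: [-176.69, 176.69], [-43.24, 126.21], [12.49, 139.97], [-82, 262], [0, 151.66], [-163.58, 163.58]. Speed limits (degrees/s): [159.86, 159.86, 180, 180, 180, 180].

## Interface

Orientations are given as a 3x3 rotation matrix whose columns are the frame's x, y, z axes.
In Python, from rig import bot, vision gives the robot as it stands.
- The arm moves only by the shell command python3 -m inch 'ROWS'. ROWS is JSON, a list of rows, each a list of 5 numbers: the finger opening in mm, from 0 to 87, then the shift along the tool's x, y, z in mm, then the turn about the tool's z in rad. In form: [[hand, dx, dy, dz, roll], ...]. A call has 1 to 8 rows; each row is the pose to reach, as a shift and turn from the pose measured when the call began, along the tool's axes at that moment; what a row does not reach only later rows make up. A row lasts 1/10 s, in which the tool goes at most 50 mm and 8.59 degrees, less where a joint would pass 70% of its speed; a pose out of reach is approached as far as the arm can. A call with a gripper value outside its range is refused whole. The fingers move at their own pace and stop on an object; the grip force is fixed at half the most. Time passes only in rows, so rows that repeat a pose let the fingers close. It gives the time, the measured TCP pose, the force and the opening at its end, in the units of the state.
- bot.read_state(): the state, without advancing time (a new reading comes with each control period).
- vision.capture(name): name is "scene" or "side" or "wrist"; returns (picture, depth): 420x560x3 uint8, red, green, blue; 420x560 float32, m along the optical axis (not along the pixel's ray), 0 where there is no reading.
- vision.camera_model(name): a dict with "intrinsics" (3x3 intrinsics, pixels), "camera_from_world" (4x4, takes a point from world to camera coordinates). Camera axes: x right, y down, z forward; pixel columns grow to the right and rows downward; lengths in m; the calibration is good to about 2 mm. A picture is of the moment at which its call begins: read the wrist's pose just before it. camera_model takes no time and is no camera call; for the wrist camera it gives the pose at the moment of the call.
- bot.hand_in(): hands the job in, once; it reports no verdict.
The state is a dict: "time_s": time; "joint_positions": joint angles; "qvel": joint speeds; "tau": joint torques, N m; "position": TCP position; "tcp_rot": TCP orientation; "force": force on the tool from outside, world axes, zero at the start; "moment": the same for the moment, N m; "opening": opening from 0.0 (shut) to 1.0 (fully open).
Only numpy, scipy, OpenCV 4.12 (cv2) and the standard library are available. Lean on these libraries where they do the work, as an engineer would, in place of code of your own. Each camera call takes 0.05 s, during which the arm holds its last target. There are 200 camera calls.

## Working session

There is one attempt and no reset: what is moved stays moved. The work goes in short steps, Python scripts to look and compute and a shell command to move; the robot and the scene stay as the last step left them, time stands still between calls to the robot, and variables do not carry over. Pictures are saved under pics/ and viewed, about 8 in all and at most 12, crops included, and the job is handed in when it is done.

```bash
ls -la; mkdir -p pics; cat > h.py <<'E'
import numpy as np, cv2
from rig import bot, vision
def cap(n, f=None):
    m=vision.camera_model(n); p,d=vision.capture(n)
    if f: cv2.imwrite('pics/'+f, p[:,:,::-1]); 
    if f: np.savez('pics/'+f[:-4]+'.npz', p=p,d=d,K=m['intrinsics'],T=m['camera_from_world'])
    return p,d,np.array(m['intrinsics']),np.array(m['camera_from_world'])
def ray(K,T,u,v):
    R=T[:3,:3]; c=-R.T@T[:3,3]; return c, R.T@np.linalg.solve(K,[u,v,1.])
def onz(K,T,u,v,z):
    c,r=ray(K,T,u,v); return c+r*(z-c[2])/r[2]
def proj(K,T,P):
    q=(T[:3,:3]@np.atleast_2d(P).T).T+T[:3,3]; q=q@K.T; return q[:,:2]/q[:,2:]
def st():
    s=bot.read_state(); print('t',s['time_s'],'p',np.round(s['position'],4),'open',round(float(s['opening']),3),'F',np.round(s['force'],1)); print(np.round(s['tcp_rot'],3)); print(np.round(s['joint_positions'],1)); return s
E
python3 - <<'E'
from h import *
a=cap('scene','a.png')[2:]; b=cap('side','b.png')[2:]
for K,T in(a,b): print(np.round(-T[:3,:3].T@T[:3,3],3),np.round(T[2,:3],2),K[0,0])
st(); print(bot.hold_point_z, [x for x in dir(bot) if x[0]!='_'])
E
python3 -m inch --help | head -30
```

```text
total 12
drwxr-xr-x  3 agent agent 4096 Dec  5 15:27 .
drwxr-xr-x 23 root  root  4096 Dec  5 15:27 ..
drwxr-xr-x  2 agent agent 4096 Dec  5 15:27 pics
[0.838 0.335 1.517] [-0.18 -0.24 -0.95] 503.3690093813812
[ 0.229 -0.223  1.297] [ 0.27  0.16 -0.95] 497.98734798530006
t 0.1 p [6.243e-01 1.000e-04 2.217e-01] open 1.002 F [ 0.1 -0.5  0.3]
[[-0.     1.    -0.002]
 [ 1.     0.     0.   ]
 [ 0.    -0.002 -1.   ]]
[-10.2  30.3  82.1  -0.   67.7 -10.2]
0.0187 ['PlanningError', 'hand_in', 'hold_point_z', 'read_state']invalid input: not JSON, or not a number
```

View pics/a.png

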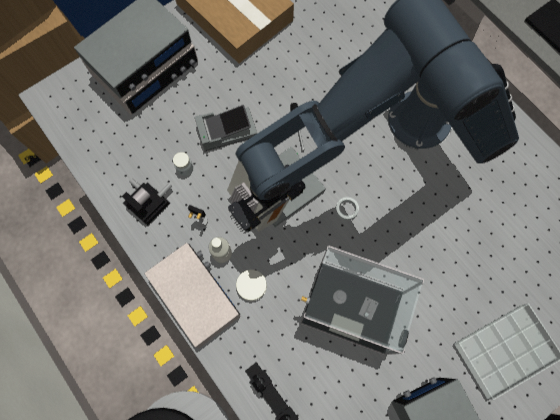

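View pics/b.png

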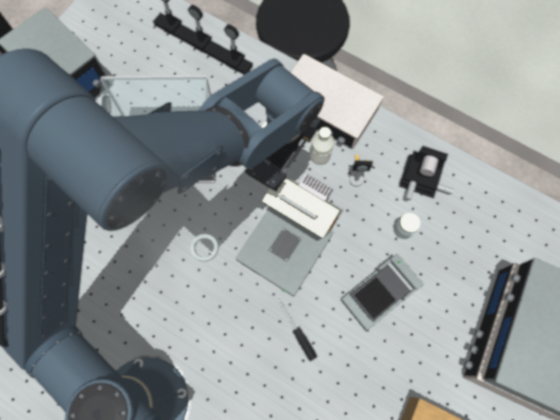

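```bash
python3 - <<'E'
from h import *
a=cv2.imread('pics/a.png');b=cv2.imread('pics/b.png')
def c(i,u,v): 
    q=cv2.resize(i[v:v+100,u:u+133],(400,300),interpolation=cv2.INTER_CUBIC)
    for k in range(0,133,20): cv2.putText(q,str(u+k),(k*3,8),0,.3,(0,0,255)); cv2.line(q,(k*3,8),(k*3,14),(0,0,255))
    for k in range(0,100,20): cv2.putText(q,str(v+k),(0,k*3+4),0,.3,(0,0,255))
    return q
cv2.imwrite('pics/c.png',np.vstack([np.hstack([c(a,297,245),c(b,232,165)]),np.hstack([c(a,180,85),c(b,325,240)])]))
E
```

```text
(no output)
```

View pics/c.png

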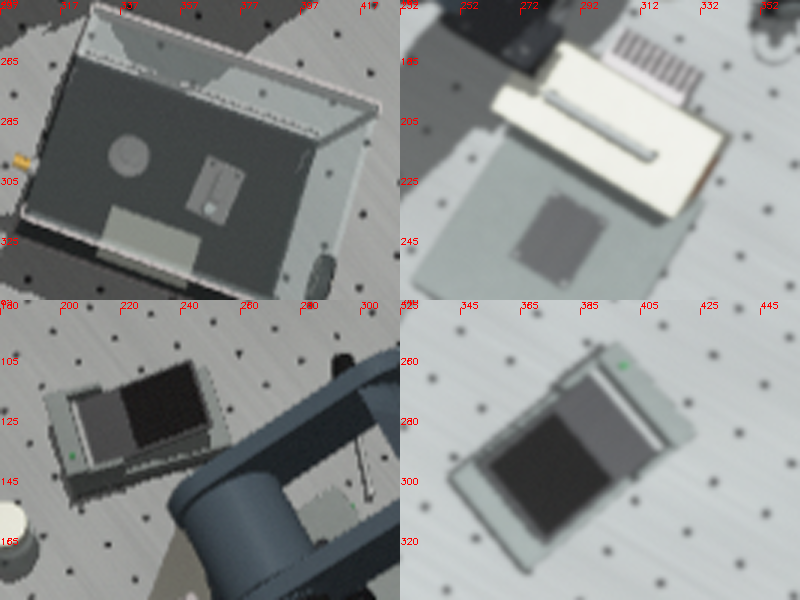

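```bash
python3 - <<'E'
from h import *
A=np.load('pics/a.npz');B=np.load('pics/b.npz')
def f(D,pts,z,u0=0,v0=0,X0=0,Y0=0): return np.array([onz(D['K'],D['T'],u0+(x-X0)/3,v0+(y-Y0)/3,z)[:2] for x,y in pts])
ang=lambda d: np.degrees(np.arctan2(d[1],d[0]))
r=f(A,[(95,5),(380,108),(22,215)],.228,297,245); print('box rim FR,FL,BR',r.round(4).tolist(),np.linalg.norm(r[1]-r[0]), 'yaw',ang(r[1]-r[0])-90,ang(r[2]-r[0]))
yb=np.radians(ang(r[1]-r[0])-90); print('box centre',(r[0]+r[1])/2+.095*np.array([np.cos(yb),np.sin(yb)]))
c=f(A,[(207,153),(243,165),(228,225),(188,208)],.015,297,245); print('car',c.round(4).tolist(),c.mean(0),'yaw',ang(c[3]-c[0]),ang(c[2]-c[1]),ang(c[1]-c[0])-90)
print('pot',f(A,[(128,155)],.05,297,245))
p=f(B,[(555,190),(607,222),(560,288),(512,255)],.034,232,165,400,0); print('plate',p.mean(0),ang(p[0]-p[3]),ang(p[1]-p[2]),ang(p[3]-p[2])-90,np.linalg.norm(p[0]-p[3]),np.linalg.norm(p[3]-p[2]))
q=f(B,[(450,475),(528,572)],.026,325,240,0,300); print('foot front',q,ang(q[0]-q[1])-90)
q=f(B,[(488,465),(545,540),(555,410),(612,487)],.06,325,240,0,300); print('pad',q.round(4).tolist(),ang(q[0]-q[1])-90,ang(q[2]-q[0]), (q[0]+q[1])/2)
for n,D,x,z in(('tape A',A,(347,208),.018),('tapeB',B,(204,247),.018),('driver',B,(306,345),.02),('driver tip',B,(283,305),.01),('spool',A,(251,286),.03),('bottle',A,(217,243),.15),('mirr',A,(196,212),.1),('jar',A,(181,160),.07)): print(n,onz(D['K'],D['T'],*x,z)[:2].round(3))
E
python3 -m inch '[[87,0,0,0,0]]'
```

```text
box rim FR,FL,BR [[0.5601, 0.1801], [0.4234, 0.3973], [0.7217, 0.2826]] 0.2567390194192741 yaw 32.187660397997476 32.4101154821434
box centre [0.57216375 0.33929614]
car [[0.5204, 0.3374], [0.4998, 0.3678], [0.5491, 0.4029], [0.5696, 0.3669]] [0.53475799 0.36876788] yaw 30.92051409119116 35.41978410606381 34.08377602237789
pot [[0.58952088 0.29275774]]
plate [ 0.50432482 -0.08578442] -0.5903881891946305 -3.127211195988088 -2.8614652577354747 0.06927671428907824 0.05043288231170891
foot front [[ 0.64408357 -0.56739472]
 [ 0.60572725 -0.65644661]] -23.30245350969099
pad [[0.6572, -0.5813], [0.6263, -0.6462], [0.7289, -0.6097], [0.6951, -0.6755]] -25.452013402139116 -21.552755194125886 [ 0.6417595  -0.61374225]
tape A [0.392 0.094]
tapeB [0.389 0.092]
driver [ 0.318 -0.263]
driver tip [ 0.372 -0.163]
spool [0.774 0.11 ]
bottle [ 0.784 -0.026]
mirr [ 0.777 -0.153]
jar [ 0.717 -0.33 ]
time_s: 0.2
position: [0.624, 0.0002, 0.2212]
tcp_rot: [[-0.0, 1.0, -0.003], [1.0, 0.0, 0.001], [0.001, -0.003, -1.0]]
force: [0.4, -0.4, -1.6]
opening: 0.998
```

```bash
python3 -m inch '[[87,0,0,-45,0.14],[87,0,0,-90,0.28],[87,20,0,-130,0.42],[87,60,0,-160,0.56],[87,105,-5,-180,0.7],[87,150,-10,-200,0.84],[87,195,-15,-220,0.98],[87,240,-20,-230,1.0]]'; python3 -c "from h import *;st()"
```

```text
time_s: 1.0
position: [0.6046, 0.2418, 0.4535]
tcp_rot: [[0.843, 0.538, 0.0], [0.538, -0.843, 0.001], [0.001, -0.001, -1.0]]
force: [1.2, 0.9, -0.6]
opening: 0.996
t 1.0 p [0.6046 0.2418 0.4535] open 0.996 F [ 1.2  0.9 -0.6]
[[ 0.843  0.538  0.   ]
 [ 0.538 -0.843  0.001]
 [ 0.001 -0.001 -1.   ]]
[12.  23.8 57.5  0.1 98.7 69.4]
```

```bash
python3 -m inch '[[87,20,-45,0,0],[87,40,-90,0,0],[87,65,-135,0,0],[87,90,-185,0,0],[87,109,-237,0,0],[87,155,-237,0,0],[87,200,-237,0,0],[87,250,-237,0,0]]'; python3 -c "from h import *;st()"
```

```text
time_s: 1.8
position: [0.6591, 0.555, 0.4292]
tcp_rot: [[0.842, 0.539, 0.012], [0.539, -0.842, 0.013], [0.017, -0.004, -1.0]]
force: [2.0, 2.2, 0.7]
opening: 0.996
t 1.8 p [0.6591 0.555  0.4292] open 0.996 F [2.  2.2 0.7]
[[ 0.842  0.539  0.012]
 [ 0.539 -0.842  0.013]
 [ 0.017 -0.004 -1.   ]]
[ 32.6  49.8  12.5   0.3 116.7  90.1]
```

```bash
python3 -m inch '[[87,50,0,0,0],[87,100,0,0,0],[87,150,0,0,0],[87,200,0,0,0],[87,250,0,0,0]]' | head -3; python3 -c "from h import *;st()";  python3 -m inch '[[87,50,0,-50,0],[87,100,0,-100,0],[87,150,0,-150,0],[87,200,0,-200,0],[87,250,0,-250,0]]'| head -3; python3 -c "from h import *;st()"
```

```text
time_s: 2.3
position: [0.7007, 0.5654, 0.3758]
tcp_rot: [[0.841, 0.54, 0.043], [0.538, -0.842, 0.037], [0.056, -0.008, -0.998]]
t 2.3 p [0.7007 0.5654 0.3758] open 0.997 F [ 0.2  0.3 -0.1]
[[ 0.841  0.54   0.043]
 [ 0.538 -0.842  0.037]
 [ 0.056 -0.008 -0.998]]
[ 31.6  53.4  12.5   0.6 110.9  89.2]
time_s: 2.8
position: [0.6933, 0.5431, 0.4395]
tcp_rot: [[0.839, 0.54, 0.074], [0.537, -0.842, 0.061], [0.095, -0.012, -0.995]]
t 2.8 p [0.6933 0.5431 0.4395] open 0.996 F [-0.1 -0.6  0.5]
[[ 0.839  0.54   0.074]
 [ 0.537 -0.842  0.061]
 [ 0.095 -0.012 -0.995]]
[ 30.5  49.2  12.5   0.9 112.9  88.3]
```

```bash
cat > kin.py <<'E'
import numpy as np
from scipy.optimize import least_squares
D=np.array([[-10.2,30.3,82.1,67.7,.6243,0.0001,.2217],[12,23.8,57.5,98.7,.6046,.2418,.4535],[32.6,49.8,12.5,116.7,.6591,.555,.4292],[31.6,53.4,12.5,110.9,.7007,.5654,.3758],[30.5,49.2,12.5,112.9,.6933,.5431,.4395]])
J=np.radians(D[:,:4]); rr=D[:,4]*np.cos(J[:,0])+D[:,5]*np.sin(J[:,0]); off=-D[:,4]*np.sin(J[:,0])+D[:,5]*np.cos(J[:,0])
def fk(P,j2,j3,j5):
    a=j2;b=a+j3;c=b+j5; return np.array([P[0]+P[2]*np.sin(a)+P[3]*np.sin(b)+P[4]*np.sin(c),P[1]+P[2]*np.cos(a)+P[3]*np.cos(b)+P[4]*np.cos(c)])
f=lambda P: np.r_[(fk(P,J[:,1],J[:,2],J[:,3])-np.array([rr,D[:,6]])).ravel()*1000,(P-[0,.4,.5,.4,.25])*.5]
P=least_squares(f,[0,.4,.5,.4,.25]).x
if __name__=='__main__':
    print(P,off,f(P).round(1))
    lo=np.radians([-43.24,12.49,0]);hi=np.radians([126,139.97,151.66])
    q0=np.radians([49.8,12.5,116.7]); p0=fk(P,*q0); c0=q0.sum()
    for w in(.1,.3,1.,2):
      for d in((.25,0),(.25,.25),(.4,0),(0,.4),(.28,.28),(-.28,-.28)):
        s=least_squares(lambda q: np.r_[fk(P,*q)-p0-d,w*(q.sum()-c0)],q0+1e-3,bounds=(lo,hi)).x
        print(w,d,'tilt',np.degrees(c0-s.sum()).round(1),(fk(P,*s)-p0).round(3),np.degrees(s).round(1))
E
python3 kin.py
```

```text
[-0.05754881  0.58092898  0.65551543  0.41765     0.77288223] [0.11065242 0.11081268 0.11245726 0.11440948 0.11607445] [ 43.5 -21.8 -27.9   0.    6.1  -6.8  17.5  -3.8  -5.2  -1.7  -0.    0.1
   0.1   0.    0.3]
0.1 (0.25, 0) tilt 16.6 [ 0.247 -0.002] [52.3 12.5 97.6]
0.1 (0.25, 0.25) tilt 28.6 [0.245 0.245] [39.6 12.5 98.3]
0.1 (0.4, 0) tilt 26.1 [ 0.395 -0.003] [55.4 12.5 85. ]
0.1 (0, 0.4) tilt 26.0 [-0.003  0.394] [ 24.9  12.5 115.6]
0.1 (0.28, 0.28) tilt 31.8 [0.275 0.275] [39.1 12.5 95.6]
0.1 (-0.28, -0.28) tilt -0.0 [-0.28 -0.28] [ 23.9 105.   50.1]
0.3 (0.25, 0) tilt 14.6 [ 0.224 -0.017] [52.7 12.5 99.3]
0.3 (0.25, 0.25) tilt 25.0 [0.212 0.212] [ 40.4  12.5 101.2]
0.3 (0.4, 0) tilt 23.1 [ 0.359 -0.023] [55.6 12.5 87.9]
0.3 (0, 0.4) tilt 21.8 [-0.028  0.353] [ 26.6  12.5 118.2]
0.3 (0.28, 0.28) tilt 27.8 [0.239 0.238] [39.8 12.5 98.9]
0.3 (-0.28, -0.28) tilt -0.0 [-0.28 -0.28] [ 23.9 105.   50.1]
1.0 (0.25, 0) tilt 5.8 [ 0.127 -0.072] [ 54.7  12.5 106. ]
1.0 (0.25, 0.25) tilt 9.4 [0.064 0.091] [ 44.5  12.5 112.7]
1.0 (0.4, 0) tilt 9.5 [ 0.201 -0.105] [57.3 12.5 99.7]
1.0 (0, 0.4) tilt 6.6 [-0.129  0.234] [ 32.9  12.5 127. ]
1.0 (0.28, 0.28) tilt 10.5 [0.074 0.1  ] [ 44.   12.5 112. ]
1.0 (-0.28, -0.28) tilt -0.0 [-0.28 -0.28] [ 23.9 105.   50.1]
2 (0.25, 0) tilt 1.9 [ 0.085 -0.093] [ 55.8  12.5 108.9]
2 (0.25, 0.25) tilt 2.9 [0.002 0.051] [ 46.5  12.5 117.1]
2 (0.4, 0) tilt 3.1 [ 0.126 -0.137] [ 58.5  12.5 104.8]
2 (0, 0.4) tilt 1.9 [-0.163  0.204] [ 34.9  12.5 129.7]
2 (0.28, 0.28) tilt 3.2 [0.003 0.056] [ 46.2  12.5 117.1]
2 (-0.28, -0.28) tilt -0.0 [-0.28 -0.28] [ 23.9 105.   50.1]
```

```bash
for i in 1; do python3 -m inch '[[87,50,0,-15,0],[87,100,0,-30,0],[87,150,0,-45,0],[87,200,0,-60,0],[87,250,0,-75,0],[87,300,0,-90,0],[87,350,0,-105,0],[87,400,0,-120,0]]' | sed -n 1,3p; done; python3 -c "from h import *;st()";  python3 -m inch '[[87,35,0,-35,0],[87,70,0,-70,0],[87,105,0,-105,0],[87,140,0,-140,0],[87,175,0,-175,0],[87,210,0,-210,0],[87,245,0,-245,0],[87,280,0,-280,0]]'| sed -n 1,3p; python3 -c "from h import *;st()"
```

```text
time_s: 3.6
position: [0.7211, 0.5417, 0.4223]
tcp_rot: [[0.835, 0.54, 0.104], [0.534, -0.841, 0.083], [0.132, -0.014, -0.991]]
t 3.6 p [0.7211 0.5417 0.4223] open 0.999 F [0.3 0.2 0.6]
[[ 0.835  0.54   0.104]
 [ 0.534 -0.841  0.083]
 [ 0.132 -0.014 -0.991]]
[ 29.4  50.4  12.5   1.3 109.5  87.3]
time_s: 4.4
position: [0.7011, 0.5127, 0.5]
tcp_rot: [[0.831, 0.54, 0.133], [0.53, -0.841, 0.105], [0.168, -0.017, -0.986]]
t 4.4 p [0.7011 0.5127 0.5   ] open 1.003 F [-0.2 -0.5  0.1]
[[ 0.831  0.54   0.133]
 [ 0.53  -0.841  0.105]
 [ 0.168 -0.017 -0.986]]
[ 28.2  45.2  12.5   1.8 112.7  86.4]
```

```bash
s(){ python3 -c "from h import *;st()" | sed -n '1p;4,5p'; }; python3 -m inch '[[87,1000,0,-500,0]]'>/dev/null; s; python3 -m inch '[[87,1000,0,-500,0]]' >/dev/null; s; python3 -m inch '[[87,1000,0,-500,0],[87,1000,0,-500,0]]' >/dev/null; s;python3 -m inch '[[87,1000,0,-500,0],[87,1000,0,-500,0]]' >/dev/null; s
```

```text
t 4.5 p [0.7076 0.5144 0.5072] open 0.999 F [ 0.7 -0.7  0.1]
 [ 0.2   -0.019 -0.98 ]]
[ 28.   44.8  12.5   2.1 111.2  86.3]
t 4.6 p [0.7143 0.5156 0.5148] open 0.999 F [ 0.1 -0.3  1.2]
 [ 0.232 -0.02  -0.972]]
[ 27.8  44.4  12.6   2.4 109.7  86.2]
t 4.8 p [0.7201 0.5137 0.5301] open 0.998 F [-0.7 -1.1  0.4]
 [ 0.27  -0.022 -0.963]]
[ 27.4  43.6  12.5   2.8 108.4  86. ]
t 5.0 p [0.7246 0.5116 0.5465] open 1.004 F [-0.1 -0.1  0.1]
 [ 0.308 -0.024 -0.951]]
[ 27.   42.6  12.5   3.2 107.1  85.8]
```

```bash
s(){ python3 -c "from h import *;st()" ; }; 
python3 -m inch '[[87,1000,0,-500,0]]'>/dev/null; python3 -m inch '[[87,1000,0,-500,0]]' >/dev/null; python3 -m inch '[[87,1000,0,-500,0]]' >/dev/null; python3 -m inch '[[87,1000,0,-400,0]]' >/dev/null; s
python3 -m inch '[[87,1000,0,-300,0]]'>/dev/null; python3 -m inch '[[87,1000,0,-300,0]]' >/dev/null; python3 -m inch '[[87,1000,0,-300,0]]' >/dev/null; python3 -m inch '[[87,1000,0,-300,0]]' >/dev/null; s
python3 -m inch '[[87,1000,0,-300,0]]'>/dev/null; python3 -m inch '[[87,1000,0,-300,0]]' >/dev/null; python3 -m inch '[[87,1000,0,-300,0]]' >/dev/null; s
```

```text
t 5.4 p [0.7391 0.512  0.5962] open 0.999 F [ 0.4  0.5 -0.4]
[[ 0.764  0.544  0.348]
 [ 0.48  -0.839  0.257]
 [ 0.432 -0.029 -0.902]]
[ 26.1  40.1  12.5   4.5 102.1  85.5]
t 5.8 p [0.7589 0.5169 0.6377] open 0.998 F [-0.6 -0.3 -1.2]
[[ 0.709  0.546  0.446]
 [ 0.44  -0.837  0.324]
 [ 0.55  -0.033 -0.834]]
[25.4 38.4 12.6  5.8 96.  85.2]
t 6.1 p [0.7647 0.5149 0.6809] open 1.001 F [-0.5  0.3  1.3]
[[ 0.661  0.547  0.514]
 [ 0.405 -0.836  0.369]
 [ 0.631 -0.036 -0.775]]
[24.7 36.5 12.5  6.9 92.2 85. ]
```

```bash
s(){ python3 -c "from h import *;st()" ; }; 
python3 -m inch '[[60,1000,0,-300,0]]'>/dev/null; python3 -m inch '[[60,1000,0,-300,0]]' >/dev/null; python3 -m inch '[[60,1000,0,-300,0]]' >/dev/null; s
cat > kin.py <<'E'
import numpy as np
from scipy.optimize import least_squares
D=np.array([[-10.2,30.3,82.1,67.7,.6243,0.0001,.2217],[12,23.8,57.5,98.7,.6046,.2418,.4535],[32.6,49.8,12.5,116.7,.6591,.555,.4292],[31.6,53.4,12.5,110.9,.7007,.5654,.3758],[30.5,49.2,12.5,112.9,.6933,.5431,.4395],[27,42.6,12.5,107.1,.7246,.5116,.5465],[26.1,40.1,12.5,102.1,.7391,.512,.5962],[24.7,36.5,12.5,92.2,.7647,.5149,.6809]])
J=np.radians(D[:,:4]); rr=D[:,4]*np.cos(J[:,0])+D[:,5]*np.sin(J[:,0])
def fk(P,j2,j3,j5):
    a=j2;b=a+j3;c=b+j5; return np.array([P[0]+P[2]*np.sin(a)+P[3]*np.sin(b)+P[4]*np.sin(c)+P[5]*np.cos(b),P[1]+P[2]*np.cos(a)+P[3]*np.cos(b)+P[4]*np.cos(c)-P[5]*np.sin(b)])
g=np.array([0,.4,.5,.4,.25,0])
f=lambda P: np.r_[(fk(P,J[:,1],J[:,2],J[:,3])-np.array([rr,D[:,6]])).ravel()*1000,(P-g)*3]
P=least_squares(f,g).x
if __name__=='__main__':
    print(P.round(4),f(P)[:16].round(1))
    lo=np.radians([-43.24,12.49,0]);hi=np.radians([126,139.97,151.66])
    for n,x,y,z,az in(('grasp',.535,.369,.027,33),('pre',.39,.266,.18,33),('pre2',.43,.294,.14,33),('plate',.49,-.086,.06,-2),('pedal',.668,-.626,.07,-24)):
        az=np.radians(az); r=np.sqrt(x*x+y*y-.111**2)
        for c in(125,135,145,180):
            s=least_squares(lambda q: np.r_[fk(P,*q)-[r,z],q.sum()-np.radians(c)],np.radians([30,80,30]),bounds=(lo,hi))
            print(n,c,np.degrees(s.x).round(0),'res',(s.cost**.5).round(4),'J1',np.degrees(np.arctan2(y,x)-np.arcsin(.111/np.hypot(x,y))).round(1))
E
python3 kin.py
```

```text
t 6.4 p [0.764  0.5089 0.7307] open 0.806 F [ 0.5 -0.6 -0.3]
[[ 0.606  0.548  0.576]
 [ 0.366 -0.835  0.41 ]
 [ 0.706 -0.037 -0.707]]
[24.  34.1 12.5  8.  88.9 84.8]
[-0.0025  0.2711  0.5902  0.3929  0.3041  0.114 ] [ 0.1 -0.4  0.1  0.4 -0.2 -0.5 -0.   0.5 -0.3  0.2  0.4 -0.1  0.3  0.7
 -0.6 -0.7]
grasp 125 [34. 99.  0.] res 0.1791 J1 24.8
grasp 135 [ 38. 102.   0.] res 0.1109 J1 24.8
grasp 145 [ 42. 105.   0.] res 0.0436 J1 24.8
grasp 180 [46. 86. 48.] res 0.0 J1 24.8
pre 125 [ -1. 130.   0.] res 0.1195 J1 20.7
pre 135 [  8. 129.   0.] res 0.0674 J1 20.7
pre 145 [ 16. 129.   0.] res 0.0149 J1 20.7
pre 180 [ 22. 106.  52.] res 0.0 J1 20.7
pre2 125 [  8. 123.   0.] res 0.1431 J1 22.1
pre2 135 [ 16. 122.   0.] res 0.0856 J1 22.1
pre2 145 [ 23. 123.   0.] res 0.0281 J1 22.1
pre2 180 [ 29. 101.  49.] res 0.0 J1 22.1
plate 125 [  8. 124.   0.] res 0.1949 J1 -22.8
plate 135 [ 18. 122.   0.] res 0.1378 J1 -22.8
plate 145 [ 26. 122.   0.] res 0.0799 J1 -22.8
plate 180 [ 36. 108.  36.] res 0.0 J1 -22.8
pedal 125 [54. 74.  0.] res 0.0523 J1 -50.1
pedal 135 [53. 77.  5.] res 0.0 J1 -50.1
pedal 145 [53. 70. 22.] res 0.0 J1 -50.1
pedal 180 [64. 31. 84.] res 0.0 J1 -50.1
```

```bash
cat > sim.py <<'E'
import numpy as np
from scipy.optimize import least_squares
from scipy.spatial.transform import Rotation as R
H,L1,L2,L3,E,OFF=.2711,.5902,.3929,.3041,.114,.111
LO=np.radians([-176.69,-43.24,12.49,-82,0,-163.58]);HI=np.radians([176.69,126.21,139.97,262,151.66,163.58])
VM=.7*np.radians([159.86,159.86,180,180,180,180])*.1
S=[1,1]
def fk(q):
    a=q[1];b=a+q[2]
    B=R.from_euler('ZYZYZ',[q[0],b,S[0]*q[3],q[4],S[1]*q[5]]).as_matrix()
    w=np.array([-.0025+L1*np.sin(a)+L2*np.sin(b)+E*np.cos(b),OFF,H+L1*np.cos(a)+L2*np.cos(b)-E*np.sin(b)])
    return R.from_euler('z',q[0]).apply(w)+L3*B[:,2],B@R0
R0=np.eye(3)
def step(q,d,roll=0,w=.8,tgt=None):
    p,B=fk(q)
    if tgt is None: tgt=(p+B@np.array(d)/1000.,B@R.from_rotvec([0,0,roll]).as_matrix())
    v=tgt[0]-p; n=np.linalg.norm(v); v*=min(1,.05/max(n,1e-9))
    rv=R.from_matrix(tgt[1]@B.T).as_rotvec(); n=np.linalg.norm(rv); rv*=min(1,.15/max(n,1e-9))
    pt=p+v;Bt=R.from_rotvec(rv).as_matrix()@B
    def f(x):
        P,b=fk(x); return np.r_[P-pt,w*R.from_matrix(Bt@b.T).as_rotvec()*1.0,1e-3*(x-q)]
    x=least_squares(f,np.clip(q,LO+1e-4,HI-1e-4),bounds=(LO,HI)).x
    k=max(1,np.abs((x-q)/VM).max()); return q+(x-q)/k
def desc(q):
    p,B=fk(q);z=B[:,2]; return np.degrees(q).round(0),p.round(3),'az %.1f el %.1f yz %.3f yaz %.1f'%(np.degrees(np.arctan2(z[1],z[0])),np.degrees(np.arcsin(z[2])),B[2,1],np.degrees(np.arctan2(B[1,1],B[0,1])))
q1=np.radians([24.,34.1,12.5,8.,88.9,84.8]);M1=np.array([[.606,.548,.576],[.366,-.835,.41],[.706,-.037,-.707]])
q2=np.radians([12.,23.8,57.5,.1,98.7,69.4]);M2=np.array([[.843,.538,0],[.538,-.843,0],[0,0,-1]])
best=None
for s in((1,1),(1,-1),(-1,1),(-1,-1)):
    S[:]=s;R0=np.eye(3); A=fk(q1)[1].T@M1; C=fk(q2)[1].T@M2; e=np.abs(A-C).max()
    if best is None or e<best[0]: best=(e,list(s),A)
S[:]=best[1]; R0=np.round(best[2])
if __name__=='__main__':
    print(best); print(fk(q1),fk(q2)[0])
    q=np.radians([28.2,45.2,12.5,1.8,112.7,86.4])
    for w in(.4,.6,.8):
        x=q
        for i in range(2): x=step(x,[1000,0,-500],0,w)
        print(w,desc(q),desc(x))
    # drive straight to the pre pose with fixed orientation
    x=q1.copy(); B=fk(q1)[1]
    for P in((.45,.31,.5),(.40,.27,.2),(.535,.369,.03)):
        for i in range(22):
            x=step(x,0,tgt=(np.array(P),B)); 
            if i%5==4: print(i,desc(x))
            if np.linalg.norm(fk(x)[0]-P)<.002: break
E
python3 sim.py
```

```text
Traceback (most recent call last):
  File "sim.py", line 30, in <module>
    S[:]=s;R0=np.eye(3); A=fk(q1)[1].T@M1; C=fk(q2)[1].T@M2; e=np.abs(A-C).max()
                           ~~^^^^
  File "sim.py", line 10, in fk
    B=R.from_euler('ZYZYZ',[q[0],b,S[0]*q[3],q[4],S[1]*q[5]]).as_matrix()
      ~~~~~~~~~~~~^^^^^^^^^^^^^^^^^^^^^^^^^^^^^^^^^^^^^^^^^^^
  File "scipy/spatial/transform/_rotation.pyx", line 1413, in scipy.spatial.transform._rotation.Rotation.from_euler
ValueError: Expected axis specification to be a non-empty string of upto 3 characters, got ZYZYZ
```

```bash
sed -i "s/B=R.from_euler('ZYZYZ',.*/B=(R.from_euler('ZYZ',[q[0],b,S[0]*q[3]])*R.from_euler('YZ',[q[4],S[1]*q[5]])).as_matrix()/" sim.py; python3 sim.py
```

```text
(np.float64(0.0028963835895523832), [1, 1], array([[ 6.23996124e-04, -9.99448095e-01,  1.28153035e-03],
       [ 9.99812892e-01,  9.78845553e-04, -1.36514008e-03],
       [ 1.33827136e-03,  7.39262283e-04,  9.99860737e-01]]))
(array([0.7628485 , 0.50746591, 0.73219881]), array([[ 0.60568183,  0.54728217,  0.57760864],
       [ 0.36499856, -0.83612145,  0.40948378],
       [ 0.70705415, -0.03719057, -0.70618078]])) [0.60409423 0.24242037 0.45375172]
0.4 (array([ 28.,  45.,  12.,   2., 113.,  86.]), array([0.701, 0.512, 0.501]), 'az 38.1 el -80.3 yz -0.016 yaz -57.3') (array([ 28.,  44.,  12.,   3., 107.,  86.]), array([0.724, 0.522, 0.526]), 'az 37.2 el -73.5 yz -0.023 yaz -57.2')
0.6 (array([ 28.,  45.,  12.,   2., 113.,  86.]), array([0.701, 0.512, 0.501]), 'az 38.1 el -80.3 yz -0.016 yaz -57.3') (array([ 28.,  44.,  12.,   2., 110.,  86.]), array([0.714, 0.514, 0.516]), 'az 37.5 el -76.6 yz -0.020 yaz -57.2')
0.8 (array([ 28.,  45.,  12.,   2., 113.,  86.]), array([0.701, 0.512, 0.501]), 'az 38.1 el -80.3 yz -0.016 yaz -57.3') (array([ 28.,  45.,  12.,   2., 111.,  86.]), array([0.709, 0.511, 0.512]), 'az 37.7 el -78.0 yz -0.018 yaz -57.3')
4 (array([21.,  9., 69., 12., 59., 76.]), array([0.601, 0.405, 0.612]), 'az 35.3 el -44.9 yz -0.037 yaz -56.8')
9 (array([ 14.,  -7., 101.,  21.,  45.,  63.]), array([0.45, 0.31, 0.5 ]), 'az 35.3 el -44.9 yz -0.037 yaz -56.8')
4 (array([ 11.,   4., 125.,  66.,  20.,  11.]), array([0.419, 0.292, 0.312]), 'az 36.7 el -44.3 yz -0.048 yaz -56.0')
9 (array([  9.,  17., 135., 124.,  24., -52.]), array([0.401, 0.284, 0.221]), 'az 37.9 el -44.5 yz -0.063 yaz -55.6')
4 (array([ 19.,  50., 118., 159.,  33., -81.]), array([0.535, 0.369, 0.03 ]), 'az 35.3 el -44.9 yz -0.037 yaz -56.8')
```

```bash
cat > go.py <<'E'
import sys; from h import *
s=bot.read_state(); p=np.array(s['position']); M=np.array(s['tcp_rot']); g=np.array([float(v) for v in sys.argv[1:4]])
print('shift mm',(M.T@(g-p)*1000).round(0),'dist',np.linalg.norm(g-p).round(3),'F',np.round(s['force'],1),'t',s['time_s'])
E
python3 go.py .46 .31 .45
```

```text
shift mm [-455.   10.  -58.] dist 0.459 F [ 0.5 -0.6 -0.3] t 6.4
```

```bash
python3 -m inch '[[60,-50,1,-6,-0.01],[60,-98,2,-12,-0.02],[60,-147,3,-18,-0.03],[60,-196,4,-25,-0.04],[60,-245,5,-31,-0.05],[60,-294,6,-37,-0.05],[60,-343,7,-44,-0.05],[60,-390,9,-50,-0.05]]' >/dev/null; python3 -c "from h import *;st()"; python3 go.py .46 .31 .45; python3 go.py .435 .297 .15
```

```text
t 7.2 p [0.5143 0.3455 0.502 ] open 0.689 F [ 0.4 -0.4 -0.7]
[[ 0.576  0.578  0.579]
 [ 0.407 -0.816  0.41 ]
 [ 0.709 -0.001 -0.705]]
[17.1  0.6 94.  18.9 43.3 63.1]
shift mm [-83.  -2.  -9.] dist 0.083 F [ 0.4 -0.4 -0.7] t 7.2
shift mm [-315.   -6.  182.] dist 0.364 F [ 0.4 -0.4 -0.7] t 7.2
```

```bash
python3 -m inch '[[60,-45,-1,-5,0],[60,-90,-2,-8,0],[60,-130,-3,20,0],[60,-165,-3,50,0],[60,-200,-4,80,0],[60,-230,-4,110,0],[60,-260,-5,135,0],[60,-290,-6,160,0]]' >/dev/null; python3 -c "from h import *;st()"; python3 go.py .435 .297 .15
```

```text
t 8.0 p [0.4433 0.3105 0.273 ] open 0.689 F [0.6 0.2 0.5]
[[ 0.566  0.591  0.575]
 [ 0.4   -0.806  0.435]
 [ 0.721 -0.016 -0.693]]
[ 13.3  11.7 125.6  93.1  17.  -19. ]
shift mm [-99.   8.  75.] dist 0.124 F [0.6 0.2 0.5] t 8.0
```

```bash
python3 -m inch '[[60,-35,3,25,-0.02],[60,-70,6,50,-0.04],[60,-99,8,75,-0.05],[60,-99,8,75,-0.05],[60,-99,8,75,-0.05]]' >/dev/null; python3 -c "from h import *;st(); cap('scene','d.png'); cap('wrist','e.png'); a=cv2.imread('pics/d.png')[190:390,270:450]; b=cv2.imread('pics/e.png'); cv2.imwrite('pics/f.png',np.hstack([cv2.resize(a,(378,420),interpolation=2),cv2.resize(b,(420,420))]))"; python3 go.py .443 .303 .143
```

```text
t 8.5 p [0.4367 0.2991 0.1547] open 0.685 F [ 0.1  1.2 -0.9]
[[ 0.531  0.62   0.577]
 [ 0.438 -0.784  0.439]
 [ 0.725  0.02  -0.688]]
[ 11.2  32.1 135.2 146.7  35.4 -82. ]
shift mm [ 4.  2. 11.] dist 0.012 F [ 0.6  0.3 -0.5] t 8.6
```

View pics/f.png

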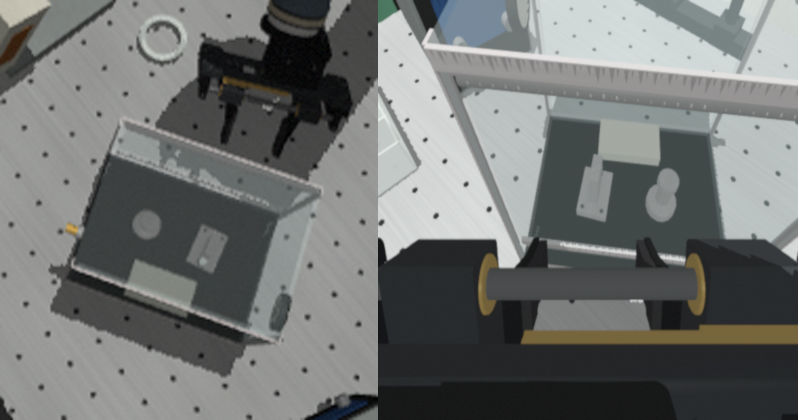

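```bash
python3 - <<'E'
import cv2
a=cv2.imread('pics/e.png')[90:275,195:475]; q=cv2.resize(a,None,fx=2.8,fy=2.8,interpolation=2)
for k in range(0,280,20): cv2.putText(q,str(195+k),(int(k*2.8),8),0,.33,(0,0,255))
for k in range(0,185,20): cv2.putText(q,str(90+k),(0,int(k*2.8)+4),0,.33,(0,0,255))
cv2.imwrite('pics/g.png',q)
E
```

```text
(no output)
```

View pics/g.png

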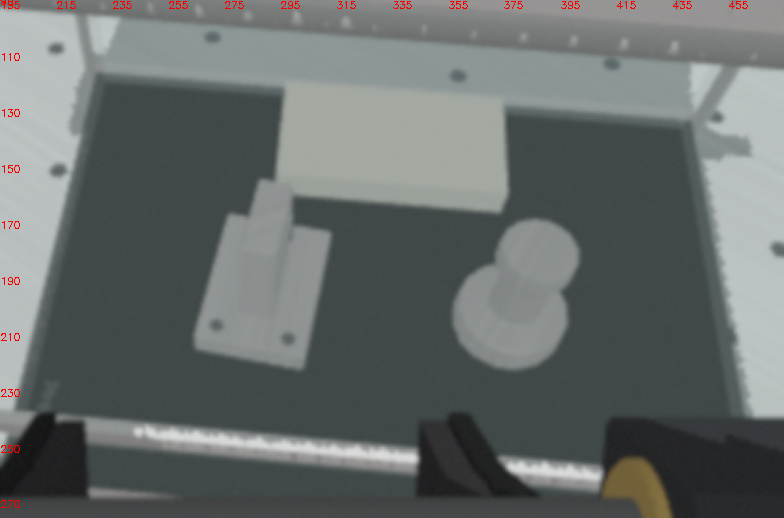

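```bash
python3 - <<'E'
from h import *
D=np.load('pics/e.npz');K,T=D['K'],D['T']
g=lambda x,y,z: onz(K,T,195+x/2.8,90+y/2.8,z)[:2]
ang=lambda d: np.degrees(np.arctan2(d[1],d[0]))
BL,BR=g(103,83,.005),g(690,124,.005); L2,R2=g(25,408,.005),g(740,412,.005)
print('floor',BL,BR,L2,R2,'width',np.linalg.norm(BL-BR),'yaw',ang(BL-BR)-90,ang(BL-L2),ang(BR-R2))
y=np.radians(ang(BL-BR)-90); ex=np.array([np.cos(y),np.sin(y)]);ey=np.array([-ex[1],ex[0]])
o=(BL+BR)/2-.09*ex; print('box o',o)
F=lambda p: (np.array([(p-o)@ex,(p-o)@ey])*1000).round(1)
a,b,c,d=g(228,214,.015),g(331,233,.015),g(302,370,.005),g(194,350,.005)
m=(a+b+c+d)/4; print('carrier',m,F(m),'yaw',ang(a-d),ang(b-c),ang(a-b)-90,np.linalg.norm(a-b),np.linalg.norm(a-d))
w=g(275,183,.055),g(261,317,.015); print('web back top mid',F(w[0]),'front foot mid',F(w[1]),ang(w[0]-w[1]), (w[0]+w[1])/2)
print('pot head',F(g(538,258,.053)),'foot',F(g(511,315,.012)))
cpos=-T[:3,:3].T@T[:3,3]; s=bot.read_state(); M=np.array(s['tcp_rot']); print('cam in tool',(M.T@(cpos-s['position'])).round(3))
# depth-check pixels
for u,v in((288,214),(385,185),(330,205)): print(D['d'][v,u])
E
```

```text
floor [0.58090014 0.49090889] [0.72029913 0.28100869] [0.4491377  0.40649637] [0.60536039 0.20822135] width 0.25197256038044635 yaw 33.58894342027722 32.64532160407565 32.34488351993765
box o [0.57562711 0.33616802]
carrier [0.53780634 0.36938659] [-13.1  48.6] yaw 25.94506990516138 25.70660161641351 25.87240179214548 0.04014943451755667 0.055523033336025075
web back top mid [ 1.2 47.1] front foot mid [-28.   48.7] 30.414692901042358 [0.53800704 0.36864736]
pot head [-20.4 -40.7] foot [-17.2 -42.2]
cam in tool [ 0.069  0.    -0.161]
0.22636168
0.18661107
0.21070743
```

```bash
python3 go.py .4585 .2784 .154; python3 go.py .5624 .3574 .030
```

```text
shift mm [10. 31.  1.] dist 0.032 F [ 0.6  0.3 -0.5] t 8.6
shift mm [ 12.  32. 181.] dist 0.184 F [ 0.6  0.3 -0.5] t 8.6
```

```bash
python3 -m inch '[[68,10,31,0,0.06],[68,10,31,20,0.06],[68,10,31,45,0.06],[68,10,31,70,0.06],[68,10,31,90,0.06],[68,10,31,110,0.06],[68,10,31,125,0.06],[68,10,31,125,0.06]]'; python3 - <<'E'
from h import *
st(); cap('wrist','i.png'); a=cv2.imread('pics/i.png')[90:300,150:520]; cv2.imwrite('pics/j.png',cv2.resize(a,None,fx=2,fy=2,interpolation=2))
E
python3 go.py .5624 .3574 .030
```

```text
time_s: 9.4
position: [0.5298, 0.3331, 0.0684]
tcp_rot: [[0.582, 0.585, 0.565], [0.39, -0.811, 0.437], [0.713, -0.034, -0.7]]
force: [-1.6, -1.9, -3.0]
opening: 0.786
t 9.4 p [0.5298 0.3331 0.0684] open 0.786 F [-1.6 -1.9 -3. ]
[[ 0.582  0.585  0.565]
 [ 0.39  -0.811  0.437]
 [ 0.713 -0.034 -0.7  ]]
[ 13.5  45.1 121.8 148.3  33.9 -77.7]
shift mm [ 2.  1. 57.] dist 0.057 F [-2.5 -0.6 -2.8] t 9.45
```

View pics/j.png

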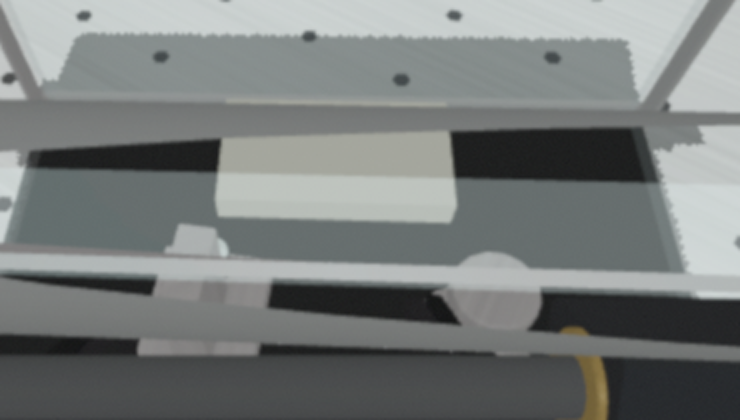

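```bash
python3 - <<'E'
from h import *
D=np.load('pics/i.npz');K,T=D['K'],D['T']; s=bot.read_state();M=np.array(s['tcp_rot']);p=np.array(s['position'])
for n,x,y,z in(('webL',180,224,.055),('webR',217,229,.055),('webLf',166,248,.055),('pothead L',437,292,.053),('pothead top',492,252,.053)):
    q=onz(K,T,150+x/2,90+y/2,z); print(n,q.round(4),'tool',(M.T@(q-p)*1000).round(1))
# body corner clearances in box frame at final target
o=np.array([.5755,.336,0]);c,sn=np.cos(np.radians(32.6)),np.sin(np.radians(32.6));B=np.array([[c,-sn,0],[sn,c,0],[0,0,1]])
t=np.array([.5624,.3574,.030])
for k in((37.5,-95,-70),(-37.5,-95,-70),(37.5,-95,-130),(37.5,95,-70),(-37.5,0,-70),(-37.5,0,-110),(9.5,-34,0),(9.5,49,0),(-9.5,49,0)): print(k,(B.T@(t+M@np.array(k)/1000-o)*1000).round(0))
E
```

```text
webL [0.5487 0.3811 0.055 ] tool [ 21.  -27.3  41.7]
webR [0.5537 0.3706 0.055 ] tool [ 19.9 -15.8  40. ]
webLf [0.5397 0.3792 0.055 ] tool [ 15.1 -31.   35.8]
pothead L [0.574  0.3059 0.053 ] tool [ 5.  48.6 24.6]
pothead top [0.5949 0.299  0.053 ] tool [14.5 66.4 33.4]
(37.5, -95, -70) [-28. 116. 109.]
(-37.5, -95, -70) [-81. 115.  56.]
(37.5, -95, -130) [-71. 112. 151.]
(37.5, 95, -70) [-18. -74. 103.]
(-37.5, 0, -70) [-76.  20.  52.]
(-37.5, 0, -110) [-104.   18.   80.]
(9.5, -34, 0) [ 5. 59. 38.]
(9.5, 49, 0) [ 10. -24.  35.]
(-9.5, 49, 0) [ -3. -24.  22.]
```

```bash
python3 -m inch '[[68,1,0,12,0],[68,2,0,24,0],[68,2,0,36,0],[68,2,0,46,0],[68,2,0,54,0],[68,2,0,57,0],[68,2,0,57,0]]'
```

```text
time_s: 10.15
position: [0.5622, 0.3584, 0.0291]
tcp_rot: [[0.583, 0.585, 0.564], [0.391, -0.811, 0.436], [0.712, -0.034, -0.701]]
force: [-2.2, -0.8, -2.2]
opening: 0.786
```

```bash
python3 -m inch '[[5,0,0,0,0],[5,0,0,0,0],[5,0,0,0,0],[5,0,0,0,0],[5,0,0,0,0],[5,0,0,0,0]]'
```

```text
time_s: 10.75
position: [0.562, 0.3585, 0.0293]
tcp_rot: [[0.583, 0.585, 0.564], [0.391, -0.81, 0.436], [0.712, -0.034, -0.701]]
force: [-2.4, -0.1, -0.5]
opening: 0.323
```

```bash
python3 -m inch '[[5,0,0,0,0],[5,0,0,0,0],[5,0,0,0,0],[5,0,0,0,0],[5,0,0,0,0],[5,0,0,0,0]]'
```

```text
time_s: 11.35
position: [0.562, 0.3584, 0.0292]
tcp_rot: [[0.583, 0.585, 0.564], [0.391, -0.81, 0.436], [0.712, -0.034, -0.702]]
force: [-3.5, -1.4, -0.8]
opening: 0.132
```

```bash
python3 -m inch '[[5,0,0,0,0],[5,0,0,0,0],[5,4,0,-4,0],[5,7,0,-7,0],[5,11,0,-11,0],[5,11,0,-11,0]]'; python3 - <<'E'
from h import *
p=cap('scene','k.png')[0]; a=cv2.imread('pics/k.png')[225:375,290:440]; b=cap('wrist','l.png')[0]; b=cv2.imread('pics/l.png')[90:300,150:520]
cv2.imwrite('pics/m.png',np.hstack([cv2.resize(a,(420,420),interpolation=2),cv2.resize(b,(370,420))]))
E
```

```text
time_s: 11.95
position: [0.5625, 0.3579, 0.0458]
tcp_rot: [[0.583, 0.585, 0.564], [0.391, -0.811, 0.436], [0.713, -0.034, -0.701]]
force: [-2.8, -1.3, -1.7]
opening: 0.138
```

View pics/m.png

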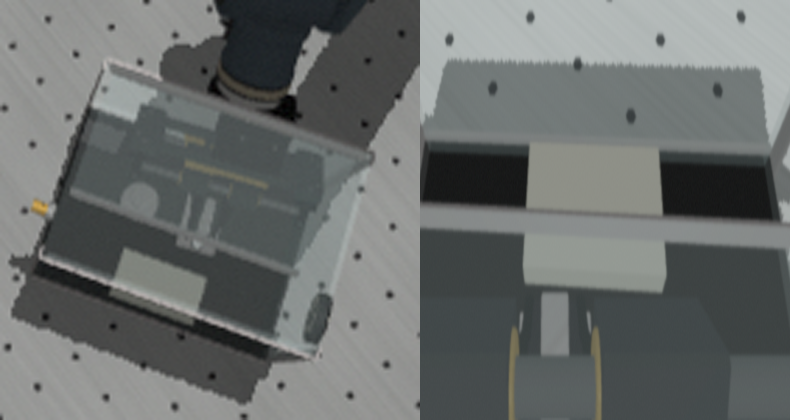

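```bash
python3 -m inch '[[5,2,0,-20,0],[5,3,0,-42,0],[5,3,0,-66,0],[5,3,0,-90,0],[5,3,0,-115,0],[5,3,0,-140,0],[5,3,0,-165,0],[5,3,0,-190,0]]'; python3 -c "from h import *; st()"
```

```text
time_s: 12.85
position: [0.4571, 0.2763, 0.182]
tcp_rot: [[0.581, 0.586, 0.565], [0.391, -0.81, 0.438], [0.714, -0.033, -0.699]]
force: [0.6, 0.4, -0.8]
opening: 0.137
t 12.85 p [0.4571 0.2763 0.182 ] open 0.137 F [ 0.6  0.4 -0.8]
[[ 0.581  0.586  0.565]
 [ 0.391 -0.81   0.438]
 [ 0.714 -0.033 -0.699]]
[  6.2  26.2 132.1 129.5  29.  -63.9]
```

```bash
cat > plan.py <<'E'
from sim import *
q=np.radians([6.2,26.2,132.1,129.5,29,-63.9]); print(desc(q))
B=fk(q)[1]; x=q
for P in((.45,.22,.5),(.55,-.1,.5),(.5,-.4,.5),(.4,-.6,.5),(.3,-.7,.5)):
    for i in range(25):
        x=step(x,0,tgt=(np.array(P),B),w=.6)
        if np.linalg.norm(fk(x)[0]-P)<.005: break
    print(i,desc(x))
X=x
for az in(-75,-60,-90):
  for e in(0,20):
    x=X;a=np.radians(az);d=np.array([np.cos(a)*np.cos(np.radians(e)),np.sin(a)*np.cos(np.radians(e)),np.sin(np.radians(e))])
    for i in range(22):
        p,b=fk(x); x=step(x,b.T@d*1000,w=.6)
        if i in(5,21): print(az,e,i,desc(x))
E
python3 plan.py
```

```text
(array([  6.,  26., 132., 130.,  29., -64.]), array([0.456, 0.276, 0.181]), 'az 37.7 el -44.3 yz -0.032 yaz -54.1')
9 (array([ -5., -11., 105.,  36.,  55.,  37.]), array([0.45, 0.22, 0.5 ]), 'az 37.7 el -44.3 yz -0.032 yaz -54.1')
6 (array([-46.,   5.,  90.,  46.,  82.,   3.]), array([ 0.55, -0.1 ,  0.5 ]), 'az 37.7 el -44.3 yz -0.032 yaz -54.1')
5 (array([-68.,  22.,  67.,  45., 102.,  -8.]), array([ 0.501, -0.396,  0.5  ]), 'az 37.7 el -44.3 yz -0.032 yaz -54.1')
4 (array([-81.,  37.,  41.,  46., 119.,  -9.]), array([ 0.4, -0.6,  0.5]), 'az 37.7 el -44.3 yz -0.032 yaz -54.1')
2 (array([-89.,  47.,  22.,  49., 131.,  -7.]), array([ 0.3, -0.7,  0.5]), 'az 37.7 el -44.3 yz -0.032 yaz -54.1')
-75 0 5 (array([-88.,  57.,  12.,  50., 121.,  -6.]), array([ 0.347, -0.799,  0.416]), 'az 25.6 el -43.9 yz 0.073 yaz -60.3')
-75 0 21 (array([-84.,  68.,  12.,  50.,  82., -12.]), array([ 0.442, -0.987,  0.258]), 'az -11.9 el -36.9 yz 0.407 yaz -82.4')
-75 20 5 (array([-88.,  52.,  12.,  54., 124.,  -1.]), array([ 0.34 , -0.767,  0.497]), 'az 24.7 el -43.3 yz 0.081 yaz -60.9')
-75 20 21 (array([-
[... 427 characters left out ...]
.401, -0.751,  0.502]), 'az 25.2 el -43.0 yz 0.077 yaz -60.6')
-60 20 21 (array([-75.,  55.,  12.,  53.,  83.,   5.]), array([ 0.599, -0.863,  0.509]), 'az -8.3 el -30.1 yz 0.388 yaz -84.3')
-90 0 5 (array([-92.,  57.,  12.,  50., 124.,  -9.]), array([ 0.278, -0.807,  0.415]), 'az 25.8 el -44.2 yz 0.072 yaz -60.2')
-90 0 21 (array([-95.,  68.,  12.,  50.,  90., -20.]), array([ 0.251, -1.009,  0.253]), 'az -13.0 el -39.8 yz 0.408 yaz -81.2')
-90 20 5 (array([-92.,  52.,  12.,  54., 127.,  -4.]), array([ 0.277, -0.774,  0.497]), 'az 24.9 el -43.6 yz 0.080 yaz -60.8')
-90 20 21 (array([-97.,  54.,  12.,  56.,  99.,  -8.]), array([ 0.255, -0.94 ,  0.494]), 'az -11.9 el -34.8 yz 0.411 yaz -83.7')
```

```bash
cat >> plan.py <<'E'
print('----')
Z=fk(q)[1]; 
for P in((.3,-.7,.55),(.4,-.65,.55)):
  for az,e,roll in((-90,-15,.036),(-90,-30,.036),(-75,-15,.036),(-75,-30,.036)):
    x=X.copy()
    for i in range(6): x=step(x,0,tgt=(np.array(P),Z),w=.6)
    a=np.radians(az);e_=np.radians(e);d=np.array([np.cos(a)*np.cos(e_),np.sin(a)*np.cos(e_),np.sin(e_)])
    for i in range(20):
        p,b=fk(x); x=step(x,b.T@d*1000,roll,w=.6)
        if i in(12,15,18): print(P,az,e,i,desc(x))
E
python3 plan.py | sed -n '/----/,$p'; python3 go.py .45 .22 .5
```

```text
----
(0.3, -0.7, 0.55) -90 -15 12 (array([-94.,  68.,  12.,  47., 108.,   8.]), array([ 0.264, -0.912,  0.241]), 'az 11.2 el -44.1 yz -0.136 yaz -86.5')
(0.3, -0.7, 0.55) -90 -15 15 (array([-94.,  71.,  12.,  46., 100.,  11.]), array([ 0.259, -0.949,  0.186]), 'az 3.9 el -43.9 yz -0.150 yaz -94.5')
(0.3, -0.7, 0.55) -90 -15 18 (array([-95.,  74.,  12.,  47.,  93.,  15.]), array([ 0.255, -0.983,  0.137]), 'az -3.5 el -43.4 yz -0.165 yaz -102.6')
(0.3, -0.7, 0.55) -90 -30 12 (array([-93.,  74.,  12.,  44., 105.,   3.]), array([ 0.267, -0.912,  0.132]), 'az 15.3 el -45.5 yz -0.165 yaz -84.5')
(0.3, -0.7, 0.55) -90 -30 15 (array([-93.,  78.,  12.,  43.,  98.,   6.]), array([ 0.261, -0.941,  0.055]), 'az 8.4 el -45.9 yz -0.179 yaz -92.4')
(0.3, -0.7, 0.55) -90 -30 18 (array([-94.,  82.,  12.,  44.,  90.,   9.]), array([ 0.256, -0.966, -0.016]), 'az 1.1 el -46.2 yz -0.188 yaz -100.5')
(0.3, -0.7, 0.55) -75 -15 12 (array([-86.,  68.,  12.,  48., 102.,  13.]), array([ 0.393, -0.898,  0.242]), 'az 11.0 el -43.0 yz -0.139 yaz -86.5')
(0.3, -0.7, 0.55) -75 -15 15 (array([-86.,  71.,  12.,  48.,
[... 1830 characters left out ...]
'az 5.2 el -41.0 yz -0.176 yaz -93.7')
(0.4, -0.65, 0.55) -75 -15 18 (array([-82.,  74.,  12.,  49.,  85.,  24.]), array([ 0.481, -0.945,  0.147]), 'az -1.7 el -39.9 yz -0.202 yaz -101.6')
(0.4, -0.65, 0.55) -75 -30 12 (array([-82.,  74.,  12.,  46.,  98.,  12.]), array([ 0.459, -0.876,  0.141]), 'az 16.1 el -43.7 yz -0.181 yaz -83.9')
(0.4, -0.65, 0.55) -75 -30 15 (array([-82.,  78.,  12.,  47.,  90.,  15.]), array([ 0.467, -0.904,  0.064]), 'az 9.4 el -43.4 yz -0.200 yaz -91.7')
(0.4, -0.65, 0.55) -75 -30 18 (array([-82.,  82.,  12.,  47.,  82.,  18.]), array([ 0.474, -0.928, -0.006]), 'az 2.5 el -43.1 yz -0.219 yaz -99.6')
shift mm [ 201.   31. -251.] dist 0.323 F [ 0.6  0.4 -0.8] t 12.85
```

```bash
python3 -m inch '[[5,25,4,-31,0],[5,50,8,-63,0],[5,75,12,-94,0],[5,100,16,-125,0],[5,126,20,-157,0],[5,151,24,-188,0],[5,176,28,-220,0],[5,201,31,-251,0]]' | sed -n '1,2p;5p'; python3 go.py .55 -.1 .5; python3 -c "
from h import *
D=np.load('pics/a.npz')
for u,v in((175,0),(238,60),(295,15),(75,50),(130,112),(197,60)): print(u,v,onz(D['K'],D['T'],u,v,.1)[:2].round(2))"
```

```text
time_s: 13.65
position: [0.4502, 0.2336, 0.4387]
opening: 0.134
shift mm [ -30.  326. -133.] dist 0.354 F [ 0.4  0.5 -0.6] t 13.65
175 0 [ 0.41 -0.81]
238 60 [ 0.38 -0.49]
295 15 [ 0.12 -0.52]
75 50 [ 0.78 -0.85]
130 112 [ 0.76 -0.55]
197 60 [ 0.48 -0.58]
```

```bash
python3 - <<'E'
from h import *
A=np.load('pics/a.npz');B=np.load('pics/b.npz')
ang=lambda d: np.degrees(np.arctan2(d[1],d[0]))
f=lambda pts,z: np.array([onz(B['K'],B['T'],325+(x-400)/3,240+(y-300)/3,z)[:2] for x,y in pts])
q=f([(450,475),(528,572)],.026); print('foot front',q,ang(q[0]-q[1])-90)
q=f([(488,465),(545,540),(555,410),(612,487)],.06); print('pad',q.round(4).tolist(),ang(q[0]-q[1])-90,ang(q[2]-q[0]), (q[0]+q[1])/2,(q[2]+q[3])/2)
a=np.array([onz(A['K'],A['T'],180+x/3,85+(y-300)/3,.06)[:2] for x,y in((192,362),(210,425),(122,390),(140,452))]);print('pad from a',a, a.mean(0))
E
python3 -m inch '[[5,-4,41,-17,0],[5,-8,82,-34,0],[5,-11,122,-50,0],[5,-15,163,-67,0],[5,-19,204,-84,0],[5,-23,245,-100,0],[5,-27,286,-117,0],[5,-30,326,-133,0]]' | sed -n '1,2p;5p'; python3 go.py .5 -.4 .6
```

```text
foot front [[ 0.46380374 -0.28053447]
 [ 0.42897911 -0.3749285 ]] -20.250444046927626
pad [[0.4813, -0.3015], [0.4531, -0.3704], [0.5508, -0.3265], [0.5198, -0.3965]] -22.23682927579337 -19.764142810215617 [ 0.46720826 -0.33592016] [ 0.53532888 -0.36149503]
pad from a [[ 0.44820722 -0.36860781]
 [ 0.47714431 -0.29648636]
 [ 0.52761322 -0.38713709]
 [ 0.55462199 -0.31612356]] [ 0.50189669 -0.3420887 ]
time_s: 14.45
position: [0.5488, -0.1015, 0.5004]
opening: 0.136
shift mm [ -76.  209. -228.] dist 0.318 F [ 0.5  0.5 -0.8] t 14.45
```

```bash
cat > plan2.py <<'E'
from sim import *
X=np.radians([-46.,5,90,46,82,3])
B=fk(X)[1]; print(desc(X))
for P in((.35,-.6,.8),(.35,-.5,.9),(.45,-.4,.9)):
  for az,e,roll in((-90,-15,.022),(-90,-30,.022),(-80,-15,.022),(-80,-30,.022)):
    x=X.copy()
    for i in range(22): x=step(x,0,tgt=(np.array(P),B),w=.6)
    a=np.radians(az);e_=np.radians(e);d=np.array([np.cos(a)*np.cos(e_),np.sin(a)*np.cos(e_),np.sin(e_)])
    if e==-15 and az==-90: print(desc(x))
    for i in range(24):
        p,b=fk(x); x=step(x,b.T@d*1000,roll,w=.6)
        if i in(13,18,22): print(P,az,e,i,desc(x))
E
python3 plan2.py
```

```text
(array([-46.,   5.,  90.,  46.,  82.,   3.]), array([ 0.551, -0.099,  0.499]), 'az 37.7 el -44.2 yz -0.028 yaz -53.8')
(array([-86.,  33.,  12.,  70., 139.,  23.]), array([ 0.338, -0.547,  0.746]), 'az 35.5 el -43.5 yz -0.008 yaz -55.0')
(0.35, -0.6, 0.8) -90 -15 13 (array([-93.,  60.,  12.,  53., 113.,   7.]), array([ 0.294, -0.87 ,  0.374]), 'az 13.5 el -40.0 yz -0.050 yaz -78.9')
(0.35, -0.6, 0.8) -90 -15 18 (array([-94.,  67.,  12.,  52., 102.,   7.]), array([ 0.284, -0.942,  0.268]), 'az 2.9 el -38.9 yz -0.045 yaz -89.2')
(0.35, -0.6, 0.8) -90 -15 22 (array([-94.,  72.,  12.,  52.,  92.,   8.]), array([ 0.278, -0.991,  0.196]), 'az -6.0 el -37.8 yz -0.040 yaz -97.8')
(0.35, -0.6, 0.8) -90 -30 13 (array([-91.,  66.,  12.,  49., 112.,   2.]), array([ 0.301, -0.877,  0.273]), 'az 18.2 el -42.1 yz -0.086 yaz -76.3')
(0.35, -0.6, 0.8) -90 -30 18 (array([-93.,  75.,  12.,  48., 100.,   1.]), array([ 0.289, -0.937,  0.129]), 'az 8.1 el -42.2 yz -0.080 yaz -86.1')
(0.35, -0.6, 0.8) -90 -30 22 (array([-93.,  81.,  12.,  48.,  90.,   1.]), array([ 0.281, -0.974,  0.029]), 'az -0.8 el -42.
[... 3990 characters left out ...]
[-83.,  62.,  12.,  56., 101.,  20.]), array([ 0.47 , -0.868,  0.365]), 'az 9.4 el -34.9 yz -0.121 yaz -85.5')
(0.45, -0.4, 0.9) -80 -15 22 (array([-84.,  68.,  12.,  57.,  91.,  20.]), array([ 0.472, -0.925,  0.283]), 'az 1.5 el -33.2 yz -0.133 yaz -93.5')
(0.45, -0.4, 0.9) -80 -30 13 (array([-80.,  59.,  12.,  53., 112.,  16.]), array([ 0.478, -0.788,  0.394]), 'az 23.5 el -39.9 yz -0.139 yaz -73.2')
(0.45, -0.4, 0.9) -80 -30 18 (array([-82.,  69.,  12.,  52., 100.,  14.]), array([ 0.478, -0.867,  0.237]), 'az 14.8 el -39.0 yz -0.151 yaz -82.3')
(0.45, -0.4, 0.9) -80 -30 22 (array([-82.,  76.,  12.,  52.,  90.,  13.]), array([ 0.476, -0.914,  0.126]), 'az 6.9 el -38.3 yz -0.154 yaz -90.2')
```

```bash
python3 -m inch '[[5,-10,28,-31,0],[5,-21,58,-63,0],[5,-32,88,-95,0],[5,-43,118,-128,0],[5,-54,148,-161,0],[5,-65,178,-195,0],[5,-76,209,-228,0]]' | sed -n '1,2p;5p'; python3 go.py .3 -.7 .6
```

```text
time_s: 15.15
position: [0.4984, -0.401, 0.6006]
opening: 0.136
shift mm [-235.  124. -242.] dist 0.359 F [ 1.9 -0.3 -1. ] t 15.15
```

```bash
cat > d.py <<'E'
import sys; from h import *
s=bot.read_state(); M=np.array(s['tcp_rot']); a,e=np.radians([float(v) for v in sys.argv[1:3]])
d=M.T@np.array([np.cos(a)*np.cos(e),np.sin(a)*np.cos(e),np.sin(e)]); z=M[:,2]
print('push',(d*1000).round(0),'t',s['time_s'],'p',np.round(s['position'],3),'z az %.1f el %.1f'%(np.degrees(np.arctan2(z[1],z[0])),np.degrees(np.arcsin(z[2]))),'yslope %.3f yaw %.1f'%(M[2,1],np.degrees(np.arctan2(M[1,1],M[0,1]))+90),'J',np.round(s['joint_positions'],0),'op',round(float(s['opening']),3))
E
python3 d.py -90 -15
```

```text
push [-567.  788. -242.] t 15.15 p [ 0.498 -0.401  0.601] z az 38.1 el -44.7 yslope -0.034 yaw 36.2 J [-69.  21.  54.  47. 112.   2.] op 0.136
```

```bash
python3 -m inch '[[5,-30,16,-31,0],[5,-60,32,-62,0],[5,-90,48,-93,0],[5,-120,64,-124,0],[5,-150,80,-155,0],[5,-180,95,-186,0],[5,-210,110,-215,0],[5,-235,124,-242,0]]' >/dev/null; python3 d.py -90 -15
python3 -m inch '[[5,-567,788,-242,0.022]]' >/dev/null; python3 -m inch '[[5,-560,790,-225,0.022]]' >/dev/null; python3 -m inch '[[5,-560,795,-210,0.022]]' >/dev/null; python3 -m inch '[[5,-560,800,-190,0.022]]' >/dev/null;  python3 d.py -90 -15
```

```text
push [-557.  795. -242.] t 15.95 p [ 0.294 -0.68   0.578] z az 37.6 el -44.2 yslope -0.036 yaw 35.6 J [-89.  46.  13.  57. 137.   4.] op 0.138
push [-478.  859. -184.] t 16.35 p [ 0.276 -0.763  0.469] z az 31.8 el -44.1 yslope -0.052 yaw 28.8 J [-91.  53.  13.  52. 130.   0.] op 0.134
```

```bash
python3 -m inch '[[5,-478,859,-184,0.015]]' >/dev/null; python3 -m inch '[[5,-470,865,-160,0.015]]' >/dev/null; python3 -m inch '[[5,-460,870,-135,0.015]]' >/dev/null; python3 -m inch '[[5,-450,880,-110,0.015]]' >/dev/null; python3 d.py -90 -15;  python3 -m inch '[[5,-435,890,-90,0.015]]' >/dev/null; python3 -m inch '[[5,-425,900,-70,0.015]]' >/dev/null; python3 d.py -90 -15; python3 d.py -90 0
```

```text
push [-421.  900. -110.] t 16.75 p [ 0.266 -0.829  0.366] z az 24.9 el -44.3 yslope -0.039 yaw 22.7 J [-93.  60.  13.  48. 122.  -3.] op 0.135
push [-392.  918.  -67.] t 16.95 p [ 0.262 -0.857  0.317] z az 21.1 el -44.5 yslope -0.029 yaw 19.5 J [-93.  63.  13.  47. 117.  -4.] op 0.136
push [-214.  942. -257.] t 16.95 p [ 0.262 -0.857  0.317] z az 21.1 el -44.5 yslope -0.029 yaw 19.5 J [-93.  63.  13.  47. 117.  -4.] op 0.136
```

```bash
python3 -m inch '[[5,-240,942,-225,0.018]]' >/dev/null; python3 -m inch '[[5,-225,950,-205,0.018]]' >/dev/null; python3 -m inch '[[5,-210,955,-180,0.018]]' >/dev/null; python3 -m inch '[[5,-195,965,-160,0.018]]' >/dev/null; python3 d.py -90 -3;  python3 -m inch '[[5,-180,975,-135,0.018]]' >/dev/null; python3 -m inch '[[5,-165,980,-110,0.018]]' >/dev/null; python3 -m inch '[[5,-150,985,-90,0.018]]' >/dev/null; python3 d.py -90 -3
```

```text
push [-174.  978. -115.] t 17.35 p [ 0.253 -0.902  0.27 ] z az 12.3 el -44.5 yslope -0.009 yaw 11.8 J [-94.  66.  13.  47. 110.  -2.] op 0.135
push [-118.  993.  -29.] t 17.65 p [ 0.246 -0.935  0.24 ] z az 5.3 el -44.4 yslope 0.012 yaw 5.9 J [-95.  68.  13.  46. 104.  -1.] op 0.137
```

```bash
python3 -m inch '[[5,-118,993,-29,0.01]]' >/dev/null; python3 -m inch '[[5,-100,993,0,0.01]]' >/dev/null; python3 -m inch '[[5,-80,993,20,0.015]]' >/dev/null; python3 -m inch '[[5,-60,995,40,0.04]]' >/dev/null; python3 d.py -90 -3; python3 go.py .35 -.65 .45; python3 go.py .42 -.25 .4
```

```text
push [-41. 995.  89.] t 18.05 p [ 0.243 -0.977  0.206] z az -4.2 el -43.8 yslope 0.039 yaw -2.1 J [-95.  70.  13.  47.  96.   2.] op 0.14
shift mm [ 251. -321. -109.] dist 0.422 F [ 0.6 -0.6 -1.1] t 18.05
shift mm [ 265. -725.  -45.] dist 0.773 F [ 0.6 -0.6 -1.1] t 18.05
```

```bash
cat > plan3.py <<'E'
from sim import *
x=np.radians([-95,70,13,47,96,2.]);B=fk(x)[1]@R.from_rotvec([0,0,.06]).as_matrix()
for P in((.35,-.65,.45),(.42,-.25,.4),(.42,-.08,.2),(.517,-.087,.075),(.517,-.087,.058)):
    for i in range(30):
        x=step(x,0,tgt=(np.array(P),B),w=.6)
        if i%4==3: print('  ',desc(x))
        if np.linalg.norm(fk(x)[0]-P)<.003: break
    print(P,i,desc(x))
E
python3 plan3.py; python3 -m inch '[[5,31,-40,-14,0.01],[5,62,-80,-28,0.02],[5,94,-120,-41,0.03],[5,125,-160,-55,0.04],[5,157,-200,-68,0.05],[5,188,-240,-82,0.06],[5,220,-280,-95,0.07],[5,251,-321,-109,0.07]]' >/dev/null; python3 d.py 0 0;python3 go.py .42 -.25 .4
```

```text
(array([-93.,  46.,  49.,  47.,  86.,  -2.]), array([ 0.296, -0.822,  0.317]), 'az -3.3 el -43.3 yz -0.019 yaz -94.3')
   (array([-89.,  28.,  67.,  47.,  83.,   1.]), array([ 0.344, -0.668,  0.436]), 'az -3.3 el -43.3 yz -0.019 yaz -94.3')
(0.35, -0.65, 0.45) 8 (array([-88.,  26.,  68.,  47.,  84.,   2.]), array([ 0.35, -0.65,  0.45]), 'az -3.3 el -43.3 yz -0.019 yaz -94.3')
   (array([-83.,  11.,  95.,  49.,  72.,  -4.]), array([ 0.384, -0.454,  0.426]), 'az -3.3 el -43.3 yz -0.019 yaz -94.3')
   (array([-72.,  -2., 114.,  51.,  60.,  -1.]), array([ 0.418, -0.259,  0.401]), 'az -3.3 el -43.3 yz -0.019 yaz -94.3')
(0.42, -0.25, 0.4) 8 (array([-71.,  -3., 115.,  52.,  59.,  -0.]), array([ 0.42, -0.25,  0.4 ]), 'az -3.3 el -43.3 yz -0.019 yaz -94.3')
   (array([-59.,   8., 138.,  85.,  38., -38.]), array([ 0.423, -0.131,  0.262]), 'az -3.1 el -42.7 yz -0.021 yaz -94.1')
   (array([-46.,  16., 140., 111.,  31., -56.]), array([ 0.446, -0.089,  0.218]), 'az -2.8 el -44.8 yz -0.022 yaz -94.1')
   (array([-46.,  16., 140., 111.,  31., -56.]), array([ 0.446, -0.089,  0.218]), 'az -2.8 el -4
[... 568 characters left out ...]
 31., -56.]), array([ 0.446, -0.089,  0.218]), 'az -2.8 el -44.8 yz -0.022 yaz -94.1')
   (array([-35.,  49., 138., 151.,  52., -93.]), array([ 0.517, -0.087,  0.075]), 'az -3.3 el -43.3 yz -0.019 yaz -94.3')
(0.517, -0.087, 0.075) 3 (array([-35.,  49., 138., 151.,  52., -93.]), array([ 0.517, -0.087,  0.075]), 'az -3.3 el -43.3 yz -0.019 yaz -94.3')
(0.517, -0.087, 0.058) 0 (array([-35.,  52., 138., 152.,  55., -95.]), array([ 0.517, -0.087,  0.058]), 'az -3.3 el -43.3 yz -0.019 yaz -94.3')
push [690. -82. 719.] t 18.85 p [ 0.344 -0.666  0.438] z az -4.0 el -43.9 yslope -0.012 yaw -4.7 J [-89.  28.  67.  46.  83.   1.] op 0.139
shift mm [  -2. -421.   60.] dist 0.425 F [0.1 0.2 0.1] t 18.85
```

```bash
python3 -m inch '[[5,0,-50,7,0],[5,0,-100,14,0],[5,0,-150,21,0],[5,-1,-200,28,0],[5,-1,-250,35,0],[5,-2,-300,42,0],[5,-2,-350,50,0],[5,-2,-400,57,0]]' >/dev/null; python3 go.py .49 -.09 .27
```

```text
shift mm [ -56. -188.  137.] dist 0.239 F [-0.  -0.2 -1.5] t 19.65
```

```bash
python3 -m inch '[[5,-9,-31,22,0],[5,-19,-62,45,0],[5,-28,-94,68,0],[5,-38,-126,92,0],[5,-47,-157,115,0],[5,-56,-188,137,0],[5,-56,-188,137,0],[5,-56,-188,137,0]]' >/dev/null;  python3 d.py 0 0; python3 - <<'E'
from h import *
cap('side','n.png');cap('wrist','o.png'); a=cv2.imread('pics/n.png')[150:310,215:375]; b=cv2.imread('pics/o.png')
cv2.imwrite('pics/p.png',np.hstack([cv2.resize(a,(400,400),interpolation=2),cv2.resize(b[100:380,130:410],(400,400),interpolation=2)]))
E
python3 go.py .517 -.087 .13
```

```text
push [691. -75. 719.] t 20.45 p [ 0.49  -0.087  0.269] z az -3.5 el -43.9 yslope -0.014 yaw -4.3 J [-39.   9. 131.  91.  24. -26.] op 0.137
shift mm [-83.  -3. 116.] dist 0.143 F [-0.2 -0.7 -0.8] t 20.55
```

View pics/p.png

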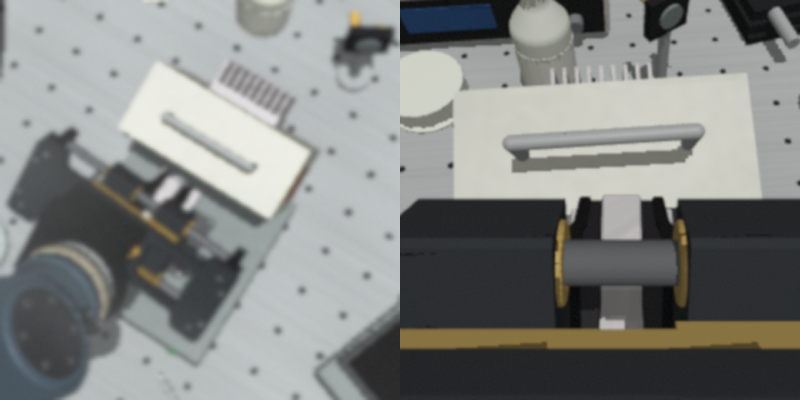

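```bash
python3 - <<'E'
from h import *
D=np.load('pics/o.npz');K,T,d,p=D['K'],D['T'],D['d'],D['p']
s=bot.read_state();M=np.array(s['tcp_rot']);h=np.array(s['position'])-bot.hold_point_z*M[:,2]
print(p[225:265:3,284].mean(1).round(0), d[225:265:3,284].round(3))
for v in (238,242,246,250,300,310,316,322):
    z=d[v,284]; q=np.linalg.solve(K,[284,v,1])*z; w=T[:3,:3].T@(q-T[:3,3])-h; print(v,z.round(3),'world rel hold mm',(w*1000).round(1))
c,r=ray(K,T,284,236.5); 
for zz in(12.7,): t=(h[2]+zz/1000-c[2])/r[2]; print('far top edge rel hold',((c+t*r-h)*1000).round(1))
E
```

```text
[205. 206. 206. 204. 175. 178. 179. 177. 178. 179. 179. 176. 174. 177.] [0.262 0.262 0.261 0.262 0.151 0.151 0.152 0.148 0.149 0.148 0.148 0.147
 0.146 0.145]
238 0.151 world rel hold mm [11.9  0.5 14.4]
242 0.151 world rel hold mm [10.4  0.7 13.5]
246 0.148 world rel hold mm [ 7.5  0.8 15.5]
250 0.147 world rel hold mm [ 5.7  1.  15.5]
300 0.137 world rel hold mm [-15.5   2.6  14.5]
310 0.146 world rel hold mm [-16.5   2.9   2.9]
316 0.156 world rel hold mm [-16.1   3.   -8.8]
322 0.167 world rel hold mm [-16.    3.2 -21.3]
far top edge rel hold [13.5  0.4 12.7]
```

```bash
python3 go.py .5195 -.088 .13; python3 go.py .5195 -.088 .066
```

```text
shift mm [-82.  -2. 118.] dist 0.143 F [-0.2 -0.7 -0.8] t 20.55
shift mm [-128.   -2.  162.] dist 0.206 F [-0.2 -0.7 -0.8] t 20.55
```

```bash
python3 -m inch '[[5,-20,0,35,0],[5,-45,-1,70,0],[5,-70,-2,103,0],[5,-90,-2,126,0],[5,-107,-2,143,0],[5,-120,-2,155,0],[5,-128,-2,162,0],[5,-128,-2,162,0]]'; python3 d.py 0 0; python3 go.py .5195 -.088 .058
```

```text
time_s: 21.35
position: [0.5203, -0.0897, 0.0637]
tcp_rot: [[0.689, -0.081, 0.72], [-0.065, -0.997, -0.05], [0.722, -0.013, -0.692]]
force: [-0.2, 0.4, -1.4]
opening: 0.133
push [689. -81. 720.] t 21.35 p [ 0.52  -0.09   0.064] z az -3.9 el -43.8 yslope -0.013 yaw -4.6 J [-35.  50. 137. 152.  53. -94.] op 0.133
shift mm [-5. -2.  3.] dist 0.006 F [-0.2  0.4 -1.4] t 21.35
```

```bash
python3 -m inch '[[5,-2,-2,1,0],[5,-4,-2,2,0],[5,-4,-2,3,0],[5,-4,-2,3,0]]' | sed -n '1,2p;4p'; python3 -m inch '[[5,-1,0,1,0],[5,-1,0,1,0],[5,-1,0,1,0]]'| sed -n '1,2p;4p'
```

```text
time_s: 21.75
position: [0.5204, -0.0879, 0.0599]
force: [-0.4, -0.5, -0.6]
time_s: 22.05
position: [0.5205, -0.0879, 0.0588]
force: [0.5, -0.1, -1.6]
```

```bash
python3 -m inch '[[5,-1,0,1,0],[5,-1,0,1,0],[5,-1,0,1,0]]'| sed -n '1,2p;4p'; python3 -m inch '[[5,-1,0,1,0],[5,-1,0,1,0],[5,-1,0,1,0]]'| sed -n '1,2p;4p';  python3 -m inch '[[5,-1,0,1,0],[5,-1,0,1,0],[5,-1,0,1,0]]'| sed -n '1,2p;4p'
```

```text
time_s: 22.35
position: [0.5207, -0.0877, 0.0582]
force: [-1.8, -0.9, 5.4]
time_s: 22.65
position: [0.5209, -0.0878, 0.058]
force: [-2.2, -0.5, 7.8]
time_s: 22.95
position: [0.521, -0.0877, 0.0579]
force: [-3.4, -0.6, 8.9]
```

```bash
python3 -m inch '[[20,0,0,0,0],[20,0,0,0,0],[30,0,0,0,0],[40,0,0,0,0],[40,0,0,0,0],[40,0,0,0,0]]'; python3 - <<'E'
from h import *
cap('wrist','q.png'); D=np.load('pics/q.npz');K,T,d=D['K'],D['T'],D['d']
for u in(278,284,290):
  for v in (238,246,300,316):
    z=d[v,u]; q=np.linalg.solve(K,[u,v,1])*z; w=T[:3,:3].T@(q-T[:3,3]); print(u,v,(w*1000).round(1))
cv2.imwrite('pics/r.png',cv2.resize(cv2.imread('pics/q.png')[100:380,100:460],(720,560)))
E
```

```text
time_s: 23.55
position: [0.5211, -0.0877, 0.0578]
tcp_rot: [[0.682, -0.082, 0.727], [-0.064, -0.997, -0.053], [0.729, -0.01, -0.685]]
force: [-0.3, 0.1, 0.8]
opening: 0.438
278 238 [519.4 -84.6  85.8]
278 246 [515.8 -84.3  85.3]
278 300 [492.2 -82.6  84.9]
278 316 [491.7 -81.9  62.4]
284 238 [519.2 -87.2  85.7]
284 246 [514.9 -86.9  86.7]
284 300 [491.6 -84.9  86.2]
284 316 [491.5 -84.6  62.1]
290 238 [518.8 -89.8  86.1]
290 246 [515.3 -89.5  85.3]
290 300 [491.7 -87.3  85.3]
290 316 [491.5 -87.4  61.4]
```

```bash
python3 -m inch '[[40,15,0,-14,0],[40,36,0,-34,0],[40,65,0,-61,0],[40,95,0,-89,0],[40,120,0,-115,0]]' | sed -n '1,3p'; python3 d.py 0 0; python3 - <<'E'
from h import *
D=np.load('pics/o.npz');K,T,d=D['K'],D['T'],D['d']
for u in(200,270,350):
  for v in (157,160,163,170,180,225):
    z=d[v,u]; q=np.linalg.solve(K,[u,v,1])*z; w=T[:3,:3].T@(q-T[:3,3]); print(u,v,(w*1000).round(1))
for u0 in(250,284,310): # handle bar
    v=np.arange(185,225,4); print(d[v,u0].round(3))
cap('side','s.png'); cap('wrist','t.png')
a=cv2.imread('pics/s.png')[150:310,215:375]; b=cv2.imread('pics/t.png')
cv2.imwrite('pics/u.png',np.hstack([cv2.resize(a,(400,400),interpolation=2),cv2.resize(b[60:340,130:410],(400,400),interpolation=2)]))
E
```

```text
time_s: 24.1
position: [0.5199, -0.0883, 0.2198]
tcp_rot: [[0.68, -0.08, 0.729], [-0.063, -0.997, -0.05], [0.73, -0.012, -0.683]]
push [680. -80. 729.] t 24.1 p [ 0.52  -0.088  0.22 ] z az -4.0 el -43.1 yslope -0.012 yaw -4.6 J [-35.  20. 132. 121.  26. -55.] op 0.46
200 157 [790.9  29.7   2.6]
200 160 [784.5  29.3   2.7]
200 163 [598.3 -28.8 221. ]
200 170 [592.3 -28.8 219.6]
200 180 [585.4 -28.3 215.8]
200 225 [551.9 -27.3 203.4]
270 157 [598.5 -84.6 222.1]
270 160 [596.1 -84.4 221.4]
270 163 [594.  -84.2 220.2]
270 170 [588.5 -83.8 218.3]
270 180 [581.1 -83.3 215.1]
270 225 [547.3 -80.8 203.5]
350 157 [ 594.3 -148.3  220.4]
350 160 [ 592.  -148.1  219.4]
350 163 [422.6 -85.3 433.9]
350 170 [ 584.1 -147.   216.9]
350 180 [ 576.7 -146.2  213.6]
350 225 [ 543.  -142.   201.8]
[0.268 0.268 0.232 0.232 0.232 0.265 0.266 0.264 0.264 0.263]
[0.268 0.235 0.232 0.231 0.265 0.266 0.264 0.265 0.264 0.264]
[0.267 0.233 0.233 0.234 0.266 0.266 0.265 0.266 0.265 0.262]
```

View pics/u.png

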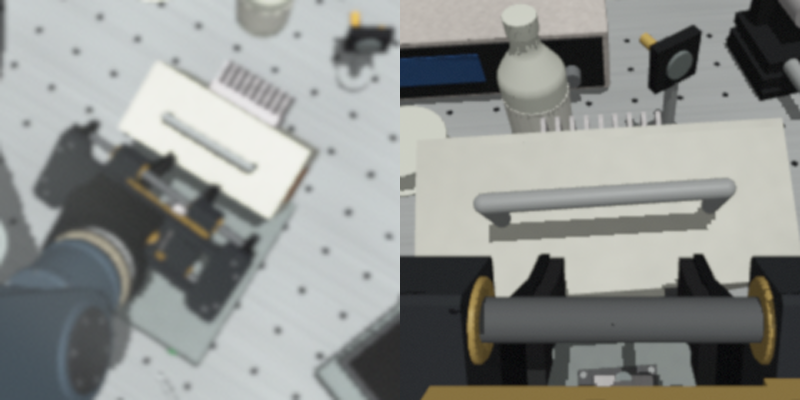

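```bash
cat > plan4.py <<'E'
from sim import *
x0=np.radians([-35,20,132,121,26,-55.]);B=fk(x0)[1]; print(desc(x0))
for P in((.48,-.09,.3),(.45,-.09,.4)):
  for az,e in((180,0),(180,-30),(180,30),(160,0),(160,-30),(200,-30),(145,-20),(145,-45)):
    x=x0.copy()
    for i in range(8): x=step(x,0,tgt=(np.array(P),B),w=.6)
    a=np.radians(az);e_=np.radians(e);d=np.array([np.cos(a)*np.cos(e_),np.sin(a)*np.cos(e_),np.sin(e_)])
    for i in range(30):
        p,b=fk(x); x=step(x,b.T@d*1000,0,w=.6)
        if i in(14,29): print(P,az,e,i,desc(x))
E
python3 plan4.py; python3 - <<'E'
from h import *
D=np.load('pics/t.npz');K,T,d=D['K'],D['T'],D['d']
def P(u,v): q=np.linalg.solve(K,[u,v,1])*d[v,u]; return ((T[:3,:3].T@(q-T[:3,3]))*1000).round(1)
for u,v in((269,155),(145,162),(395,150),(274,197),(190,203),(357,194)): print(u,v,P(u,v))
E
```

```text
(array([-35.,  20., 132., 121.,  26., -55.]), array([ 0.516, -0.086,  0.216]), 'az -3.8 el -43.4 yz -0.017 yaz -94.8')
(0.48, -0.09, 0.3) 180 0 14 (array([-177.,   -8.,  132.,    4.,   95.,  -92.]), array([ 0.016, -0.131,  0.305]), 'az -3.0 el -51.4 yz 0.079 yaz -87.3')
(0.48, -0.09, 0.3) 180 0 29 (array([-177.,   60.,   17.,    4.,  141.,  -89.]), array([-0.719, -0.165,  0.305]), 'az -0.5 el -51.6 yz 0.057 yaz -86.3')
(0.48, -0.09, 0.3) 180 -30 14 (array([-158.,   36.,  131.,   13.,   51.,  -77.]), array([-0.074, -0.207,  0.099]), 'az 4.8 el -52.0 yz -0.084 yaz -91.4')
(0.48, -0.09, 0.3) 180 -30 29 (array([-173.,   96.,   15.,    1.,  108.,  -80.]), array([-0.709, -0.206, -0.268]), 'az 4.7 el -52.2 yz -0.083 yaz -91.5')
(0.48, -0.09, 0.3) 180 30 14 (array([-177.,  -27.,  110.,    3.,  134.,  -89.]), array([ 0.054, -0.12 ,  0.488]), 'az -0.4 el -53.0 yz 0.042 yaz -87.2')
(0.48, -0.09, 0.3) 180 30 29 (array([-177.,   28.,   27.,    3.,  152.,  -88.]), array([-0.518, -0.149,  0.65 ]), 'az 0.1 el -62.9 yz 0.029 yaz -86.6')
(0.48, -0.09, 0.3) 160 0 14 (array([ -3., -43., 138.,  -2.,  49.
[... 3322 characters left out ...]
4.,  51., 126.]), array([0.097, 0.103, 0.291]), 'az 5.1 el -55.6 yz -0.100 yaz -93.3')
(0.45, -0.09, 0.4) 145 -20 29 (array([ 38., -43., 140.,   9.,  64., 125.]), array([-0.041,  0.165,  0.258]), 'az 61.8 el -69.0 yz -0.315 yaz -87.9')
(0.45, -0.09, 0.4) 145 -45 14 (array([ 13.,  -4., 140., -38.,  19., 144.]), array([0.273, 0.116, 0.236]), 'az -9.4 el -59.3 yz 0.018 yaz -97.7')
(0.45, -0.09, 0.4) 145 -45 29 (array([ 69.,  39., 134.,  -4.,   2., 164.]), array([0.017, 0.346, 0.022]), 'az 66.8 el -85.3 yz -0.076 yaz -90.7')
269 155 [595.5 -83.7 220.6]
145 162 [597.1  -4.9 220.1]
395 150 [ 593.  -164.7  220.2]
274 197 [550.4 -84.7 239. ]
190 203 [550.1 -41.2 239.4]
357 194 [ 548.5 -128.1  239.1]
```

```bash
cat > plan5.py <<'E'
from sim import *
x=np.radians([-35,20,132,121,26,-55.]);B=fk(x)[1]
for P in((.52,-.085,.30),(.583,-.085,.30),(.583,-.085,.228),(.54,-.085,.215),(.50,-.085,.20),(.48,-.085,.185),(.46,-.085,.28),(.535,-.085,.21),(.52,-.085,.16),(.50,-.085,.13),(.485,-.085,.115),(.475,-.085,.105)):
    for i in range(12):
        x=step(x,0,tgt=(np.array(P),B),w=.6)
        if np.linalg.norm(fk(x)[0]-P)<.002: break
    print(P,i,desc(x))
E
python3 plan5.py; python3 go.py .52 -.085 .30;  python3 go.py .585 -.085 .30;
```

```text
(0.52, -0.085, 0.3) 3 (array([-34.,   7., 125.,  76.,  22.,  -6.]), array([ 0.52 , -0.085,  0.3  ]), 'az -3.8 el -43.4 yz -0.017 yaz -94.8')
(0.583, -0.085, 0.3) 1 (array([-28.,  12., 117.,  70.,  19.,   4.]), array([ 0.583, -0.085,  0.3  ]), 'az -3.8 el -43.4 yz -0.017 yaz -94.8')
(0.583, -0.085, 0.228) 3 (array([-28.,  21., 122., 112.,  19., -40.]), array([ 0.583, -0.085,  0.228]), 'az -3.8 el -43.4 yz -0.017 yaz -94.8')
(0.54, -0.085, 0.215) 0 (array([-32.,  21., 129., 121.,  24., -52.]), array([ 0.541, -0.085,  0.215]), 'az -3.8 el -43.5 yz -0.017 yaz -94.7')
(0.5, -0.085, 0.2) 0 (array([-37.,  23., 135., 128.,  30., -65.]), array([ 0.5  , -0.085,  0.2  ]), 'az -3.8 el -43.4 yz -0.017 yaz -94.8')
(0.48, -0.085, 0.185) 0 (array([-40.,  26., 139., 133.,  35., -73.]), array([ 0.48 , -0.085,  0.185]), 'az -3.8 el -43.4 yz -0.017 yaz -94.8')
(0.46, -0.085, 0.28) 3 (array([-43.,   5., 134.,  86.,  27., -23.]), array([ 0.46 , -0.085,  0.28 ]), 'az -3.8 el -43.4 yz -0.017 yaz -94.8')
(0.535, -0.085, 0.21) 2 (array([-33.,  22., 130., 124.,  25., -56.]), array([ 0.535, -0.085,  0.21 ]), 'az -3.8 el -43.4 yz -0.017 yaz -94.8')
(0.52, -0.085, 0.16) 1 (array([-34.,  31., 135., 140.,  35., -76.]), array([ 0.52 , -0.085,  0.16 ]), 'az -3.8 el -43.4 yz -0.017 yaz -94.8')
(0.5, -0.085, 0.13) 0 (array([-37.,  38., 139., 145.,  44., -86.]), array([ 0.5  , -0.085,  0.13 ]), 'az -3.8 el -43.4 yz -0.017 yaz -94.8')
(0.485, -0.085, 0.115) 11 (array([-38.,  41., 140., 146.,  47., -89.]), array([ 0.495, -0.088,  0.117]), 'az -3.7 el -43.9 yz -0.018 yaz -94.7')
(0.475, -0.085, 0.105) 11 (array([-38.,  42., 140., 146.,  47., -90.]), array([ 0.494, -0.09 ,  0.108]), 'az -3.6 el -44.2 yz -0.019 yaz -94.6')
shift mm [ 56.  -4. -54.] dist 0.078 F [-0.5 -0.2 -0. ] t 24.2
shift mm [100.  -9.  -6.] dist 0.101 F [-0.5 -0.2 -0. ] t 24.2
```

```bash
python3 -m inch '[[0,28,-2,-27,0],[0,56,-4,-54,0],[0,78,-6,-30,0],[0,100,-9,-6,0],[0,85,-8,8,0],[0,70,-8,22,0],[0,60,-8,31,0],[0,54,-8,36,0]]'; python3 go.py .585 -.085 .230
```

```text
time_s: 25.0
position: [0.5834, -0.0848, 0.2342]
tcp_rot: [[0.679, -0.078, 0.73], [-0.061, -0.997, -0.05], [0.732, -0.011, -0.682]]
force: [0.1, 0.3, -0.5]
opening: 0.01
shift mm [-2.  0.  4.] dist 0.004 F [ 0.1  0.3 -0.5] t 25.0
```

```bash
python3 -m inch '[[0,-10,1,-4,0],[0,-19,2,-9,0],[0,-29,2,-13,0],[0,-40,3,-18,0],[0,-50,4,-23,0],[0,-61,5,-28,0],[0,-75,6,-31,0],[0,-86,7,-33,0]]'; python3 go.py .491 -.085 .187; python3 - <<'E'
from h import *
cap('wrist','v.png'); D=np.load('pics/v.npz');K,T,d=D['K'],D['T'],D['d']
def P(u,v): q=np.linalg.solve(K,[u,v,1])*d[v,u]; return ((T[:3,:3].T@(q-T[:3,3]))*1000).round(0)
for v in range(20,240,12): print(v,D['p'][v,180],P(180,v),P(380,v))
E
```

```text
time_s: 25.8
position: [0.5002, -0.0847, 0.1933]
tcp_rot: [[0.678, -0.078, 0.731], [-0.061, -0.997, -0.049], [0.732, -0.011, -0.681]]
force: [0.6, 2.0, 2.4]
opening: 0.003
shift mm [-11.   1.  -2.] dist 0.011 F [0.6 2.  2.4] t 25.8
20 [193 188 182] [934.  35.  82.] [1594. -500. -313.]
32 [192 186 180] [903.  32.  83.] [429. -81. 356.]
44 [186 181 175] [874.  30.  83.] [ 902. -259.   48.]
56 [156 151 145] [851.  29.  80.] [ 879. -255.   44.]
68 [24 42 68] [847.  33.  65.] [ 870. -256.   29.]
80 [25 46 76] [848.  38.  45.] [ 852. -254.   22.]
92 [14 14 14] [847.  43.  26.] [ 845. -256.    6.]
104 [106 108 107] [849.  49.   2.] [ 823. -252.    1.]
116 [162 165 164] [825.  48.   1.] [ 797. -246.    2.]
128 [164 167 166] [799.  46.   1.] [ 773. -240.    2.]
140 [162 166 164] [776.  44.   1.] [ 751. -235.    2.]
152 [165 168 167] [754.  42.   0.] [ 729. -230.    2.]
164 [161 164 163] [733.  40.   1.] [ 709. -226.    1.]
176 [162 165 163] [711.  38.   3.] [ 689. -221.    1.]
188 [154 154 145] [593.  -8. 135.] [ 555. -151.  172.]
200 [155 156 147] [558. -20. 169.] [ 529. -140.  197.]
212 [153 153 145] [533. -29. 195.] [ 518. -135.  204.]
224 [188 189 179] [519. -33. 205.] [ 512. -135.  201.]
236 [186 186 177] [514. -32. 200.] [ 508. -135.  195.]
```

```bash
python3 go.py .55 -.145 .27; python3 go.py .562 -.145 .20; python3 go.py .53 -.145 .145;python3 go.py .497 -.145 .11
```

```text
shift mm [ 96.  55. -13.] dist 0.112 F [ 0.3 -0.3 -0. ] t 25.85
shift mm [54. 55. 44.] dist 0.088 F [ 0.3 -0.3 -0. ] t 25.85
shift mm [-8. 59. 58.] dist 0.083 F [ 0.3 -0.3 -0. ] t 25.85
shift mm [-56.  62.  58.] dist 0.102 F [ 0.3 -0.3 -0. ] t 25.85
```

```bash
python3 -m inch '[[0,30,-1,-27,0],[0,59,5,-54,0],[0,75,25,-35,0],[0,96,55,-13,0],[0,84,55,5,0],[0,69,55,25,0],[0,54,55,44,0],[0,54,55,44,0]]'; python3 go.py .528 -.145 .143;python3 go.py .515 -.145 .12; python3 go.py .503 -.145 .105
```

```text
time_s: 26.65
position: [0.5615, -0.144, 0.1958]
tcp_rot: [[0.687, -0.08, 0.722], [-0.068, -0.997, -0.046], [0.723, -0.017, -0.69]]
force: [0.5, 0.1, 0.5]
opening: 0.005
shift mm [-61.   5.  12.] dist 0.063 F [0.5 0.1 0.5] t 26.65
shift mm [-87.   6.  19.] dist 0.089 F [0.5 0.1 0.5] t 26.65
shift mm [-106.    7.   20.] dist 0.108 F [0.5 0.1 0.5] t 26.65
```

```bash
python3 -m inch '[[0,-12,1,2,0],[0,-24,2,5,0],[0,-36,3,7,0],[0,-48,4,9,0],[0,-61,5,12,0],[0,-73,5,15,0],[0,-83,6,18,0],[0,-90,6,19,0]]'; python3 go.py .503 -.145 .102
```

```text
time_s: 27.45
position: [0.513, -0.1446, 0.1182]
tcp_rot: [[0.686, -0.08, 0.724], [-0.069, -0.997, -0.045], [0.725, -0.019, -0.689]]
force: [-3.0, -0.6, 4.3]
opening: 0.008
shift mm [-19.   1.   4.] dist 0.019 F [-3.  -0.6  4.3] t 27.45
```

```bash
python3 -m inch '[[0,-6,0,1,0],[0,-12,1,3,0],[0,-18,1,5,0],[0,-22,1,8,0]]' | sed -n '1,2p;4p'; python3 -m inch '[[0,-4,0,3,0],[0,-4,0,3,0]]' | sed -n '1,2p;4p'
```

```text
time_s: 27.85
position: [0.5078, -0.1443, 0.108]
force: [-34.5, -3.2, 81.3]
time_s: 28.05
position: [0.5081, -0.1443, 0.109]
force: [-19.4, -3.8, 34.5]
```

```bash
python3 -m inch '[[0,15,0,-14,0],[0,45,0,-42,0],[0,80,0,-75,0],[0,100,0,-94,0]]' | sed -n '1,2p;4p'; python3 - <<'E'
from h import *
cap('wrist','w.png'); D=np.load('pics/w.npz');K,T,d=D['K'],D['T'],D['d']
def P(u,v): q=np.linalg.solve(K,[u,v,1])*d[v,u]; return ((T[:3,:3].T@(q-T[:3,3]))*1000).round(0)
for u in(120,180,380,440):
    print(u,[P(u,v).tolist() for v in range(100,260,16)])
cap('side','x.png'); cv2.imwrite('pics/y.png',np.hstack([cv2.resize(cv2.imread('pics/x.png')[150:340,215:440],(450,380),interpolation=2),cv2.resize(cv2.imread('pics/w.png'),(350,380))]))
E
python3 go.py .49 -.345 .2; python3 go.py .49 -.345 .09
```

```text
time_s: 28.45
position: [0.5034, -0.1445, 0.2376]
force: [0.4, 0.1, 0.5]
120 [[853.0, 69.0, 82.0], [848.0, 78.0, 58.0], [848.0, 91.0, 27.0], [807.0, 81.0, 33.0], [773.0, 74.0, 34.0], [764.0, 82.0, 10.0], [739.0, 80.0, 4.0], [713.0, 77.0, 1.0], [685.0, 71.0, 2.0], [660.0, 67.0, 2.0]]
180 [[778.0, -38.0, 132.0], [769.0, -34.0, 115.0], [758.0, -30.0, 99.0], [755.0, -24.0, 74.0], [758.0, -14.0, 40.0], [762.0, -4.0, 2.0], [732.0, -6.0, 2.0], [705.0, -8.0, 0.0], [678.0, -11.0, 1.0], [471.0, -116.0, 320.0]]
380 [[859.0, -322.0, 43.0], [838.0, -320.0, 28.0], [831.0, -324.0, 1.0], [794.0, -315.0, 2.0], [762.0, -307.0, 1.0], [731.0, -299.0, 2.0], [702.0, -292.0, 2.0], [676.0, -286.0, 1.0], [651.0, -280.0, 1.0], [466.0, -168.0, 319.0]]
440 [[897.0, -447.0, 1.0], [856.0, -432.0, 2.0], [820.0, -420.0, 1.0], [785.0, -408.0, 1.0], [753.0, -397.0, 1.0], [722.0, -386.0, 2.0], [694.0, -376.0, 1.0], [667.0, -366.0, 3.0], [620.0, -335.0, 43.0], [598.0, -327.0, 46.0]]
shift mm [-27. 201.  25.] dist 0.205 F [-0.2 -1.3 -0.3] t 28.55
shift mm [-111.  203.   97.] dist 0.251 F [-0.2 -1.3 -0.3] t 28.55
```

View pics/y.png

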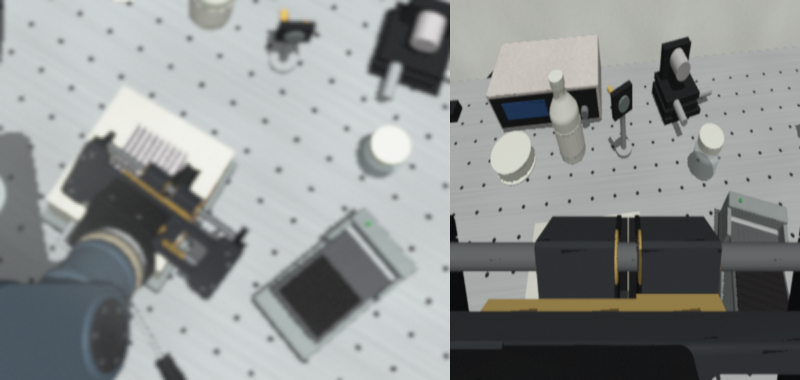

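```bash
python3 -m inch '[[0,-5,40,5,0],[0,-11,80,10,0],[0,-16,120,15,0],[0,-22,160,20,0],[0,-27,201,25,0],[0,-55,202,48,0],[0,-85,203,75,0],[0,-97,203,85,0]]' | sed -n '1,2p;4p'; python3 go.py .49 -.345 .08; python3 - <<'E'
from h import *
cap('side','z.png'); D=np.load('pics/z.npz');K,T,d=D['K'],D['T'],D['d']
def W(u,v): q=np.linalg.solve(K,[u,v,1])*d[v,u]; return ((T[:3,:3].T@(q-T[:3,3]))*1000)
o=np.array([504,-84.]);a=np.radians(-2);ex=np.array([np.cos(a),np.sin(a)]);ey=np.array([-ex[1],ex[0]])
for s in(165,145,125,90,60):
  r=[]
  for y in(-65,-50,50,65):
    p=o+ex*(88-s)+ey*y; u,v=proj(K,T,[p[0]/1000,p[1]/1000,.1025])[0]; w=W(int(round(u)),int(round(v))); r.append(round(float(w[2]),1))
  print(s,r)
cv2.imwrite('pics/z2.png',np.hstack([cv2.resize(cv2.imread('pics/z.png')[150:340,215:440],(800,600),interpolation=2)]))
E
```

```text
time_s: 29.35
position: [0.4892, -0.3448, 0.1038]
force: [-0.1, 1.0, 0.8]
shift mm [-18.   1.  16.] dist 0.024 F [-0.1  1.   0.8] t 29.35
165 [680.8, 672.1, 101.0, 1296.8]
145 [684.5, 676.2, 101.6, 105.3]
125 [688.7, 681.4, 104.2, 104.3]
90 [101.5, 106.4, 103.3, 100.6]
60 [103.6, 102.1, 105.5, 97.8]
```

View pics/z2.png

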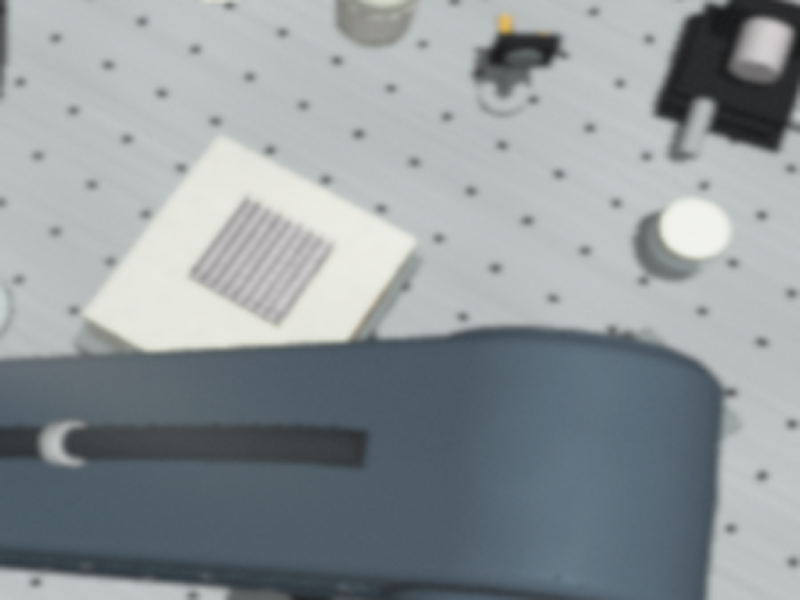

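```bash
python3 -m inch '[[0,-11,0,10,0],[0,-22,0,20,0],[0,-28,1,26,0],[0,-33,1,31,0],[0,-37,1,35,0],[0,-37,1,35,0]]' | sed -n '1,2p;4p'; python3 go.py .489 -.345 .046
```

```text
time_s: 30.0
position: [0.4915, -0.3432, 0.0529]
force: [-8.1, 0.5, 12.1]
shift mm [-7.  2.  3.] dist 0.008 F [-8.1  0.5 12.1] t 30.0
```

```bash
python3 -m inch '[[0,-3,1,3,0],[0,-3,1,3,0],[0,-3,1,3,0]]' | sed -n '1,2p;4p'; python3 -m inch '[[0,-3,0,3,0],[0,-3,0,3,0],[0,-3,0,3,0]]' | sed -n '1,2p;4p'
```

```text
time_s: 30.3
position: [0.4918, -0.3433, 0.0507]
force: [-9.1, 1.1, 12.3]
time_s: 30.6
position: [0.4921, -0.3432, 0.0492]
force: [-11.1, 0.5, 15.4]
```

```bash
python3 -m inch '[[0,-5,0,4,0],[0,-5,0,4,0],[0,-5,0,4,0]]' | sed -n '1,2p;4p'; python3 -m inch '[[0,-5,0,4,0],[0,-5,0,4,0],[0,-5,0,4,0]]' | sed -n '1,2p;4p'
```

```text
time_s: 30.9
position: [0.4924, -0.3432, 0.0486]
force: [-20.2, 1.5, 30.7]
time_s: 31.2
position: [0.4925, -0.3433, 0.0485]
force: [-23.6, 1.1, 34.4]
```

```bash
python3 -m inch '[[0,-5,0,4,0],[0,-5,0,4,0],[0,-5,0,4,0],[0,-5,0,4,0],[0,-5,0,4,0],[0,-5,0,4,0],[0,-5,0,4,0],[0,-5,0,4,0]]' | sed -n '1,2p;4p'; python3 -m inch '[[0,-5,0,4,0],[0,-5,0,4,0],[0,-5,0,4,0],[0,-5,0,4,0],[0,-5,0,4,0],[0,-5,0,4,0],[0,-5,0,4,0],[0,-5,0,4,0]]' | sed -n '1,2p;4p';python3 -m inch '[[0,-5,0,4,0],[0,-5,0,4,0],[0,-5,0,4,0],[0,-5,0,4,0],[0,-5,0,4,0],[0,-5,0,4,0],[0,-5,0,4,0],[0,-5,0,4,0]]' | sed -n '1,2p;4p'; python3 -m inch '[[0,-5,0,4,0],[0,-5,0,4,0],[0,-5,0,4,0],[0,-5,0,4,0]]' | sed -n '1,2p;4p'
```

```text
time_s: 32.0
position: [0.4929, -0.3434, 0.0486]
force: [-23.5, 1.1, 34.0]
time_s: 32.8
position: [0.493, -0.3434, 0.0487]
force: [-24.7, 0.6, 34.2]
time_s: 33.6
position: [0.4934, -0.3435, 0.0488]
force: [-23.7, 1.7, 33.1]
time_s: 34.0
position: [0.4938, -0.3436, 0.0489]
force: [-24.7, 0.8, 32.2]
```

```bash
python3 -m inch '[[0,8,0,-7,0],[0,18,0,-17,0],[0,35,0,-33,0],[0,65,0,-61,0],[0,95,0,-90,0],[0,125,0,-118,0],[0,130,20,-123,0],[0,130,20,-123,0]]' | sed -n '1,2p;4p'; python3 - <<'E'
from h import *
cap('scene','s1.png'); cap('side','s2.png'); a=cv2.imread('pics/s1.png')[80:380,140:440]; b=cv2.imread('pics/s2.png')[150:350,215:440]
cv2.imwrite('pics/s3.png',np.hstack([cv2.resize(a,(400,400)),cv2.resize(b,(400,400),interpolation=2)]))
D=np.load('pics/s1.npz');K,T,d=D['K'],D['T'],D['d']
for x,y,z in((.49,-.345,.064),(.52,-.355,.06),(.478,-.34,.064)):
  for n in('s1','s2'):
    D=np.load('pics/%s.npz'%n);K,T,d=D['K'],D['T'],D['d']; u,v=np.round(proj(K,T,[x,y,z])[0]).astype(int); q=np.linalg.solve(K,[u,v,1])*d[v,u]; print(n,(T[:3,:3].T@(q-T[:3,3])).round(3))
E
```

```text
time_s: 34.8
position: [0.4681, -0.3689, 0.2285]
force: [0.1, -0.6, -0.1]
s1 [ 0.49  -0.344  0.068]
s2 [ 0.492 -0.346  0.059]
s1 [ 0.521 -0.356  0.058]
s2 [ 0.522 -0.356  0.054]
s1 [ 0.477 -0.339  0.067]
s2 [ 0.479 -0.34   0.066]
```

View pics/s3.png

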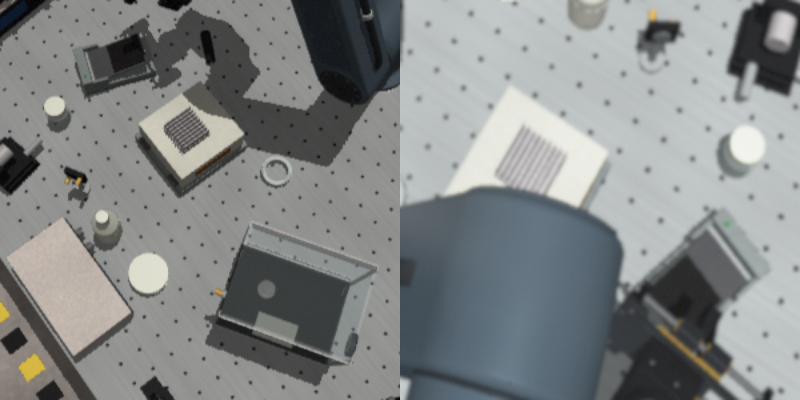

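```bash
python3 - <<'E'
from h import *
D=np.load('pics/s1.npz');K,T,d=D['K'],D['T'],D['d']
o=np.array([504,-84.]);a=np.radians(-2);ex=np.array([np.cos(a),np.sin(a)]);ey=np.array([-ex[1],ex[0]])
S=[];Z=[]
for s in range(15,170,5):
  for y in(-68,-60,-52,52,60,68):
    p=o+ex*(88-s)+ey*y; u,v=np.round(proj(K,T,[p[0]/1000,p[1]/1000,.1025])[0]).astype(int); q=np.linalg.solve(K,[u,v,1])*d[v,u]; z=(T[:3,:3].T@(q-T[:3,3]))[2]
    if .08<z<.125: S.append(s/1000);Z.append(z)
print('hood slope rad, z',np.polyfit(S,Z,1),len(S))
st(); bot.hand_in()
E
```

```text
hood slope rad, z [-0.00147324  0.10372284] 185
t 34.9 p [ 0.4678 -0.3653  0.2256] open 0.005 F [-0.6  0.4 -0.1]
[[ 0.581 -0.106  0.807]
 [-0.084 -0.994 -0.07 ]
 [ 0.809 -0.027 -0.587]]
[-73.   27.7 118.9  84.7  48.9 -45.5]
the job is handed in; nothing more can be done
```

The job is done and handed in at 34.9 s; the hand-in gave no verdict. The arm took the carrier out through the flap, stood it on the sample plate and shut the hood. It then held the pedal down for about 3 s and let it come back up.

**What my last checks showed:**
- **Carrier:** after release its web top was at about 85 mm, against 84 mm expected. Its centre was at about (0.507, -0.086) m, roughly 3 to 5 mm from the plate's centre by two estimates that differ by 4 mm. It was lengthwise within about 3 degrees. I could not see it again once the hood was shut.
- **Hood:** the roof slope measured from depth was about -0.001 rad, so it is shut. The push to its stop peaked at 81 N at the wrist, under the 120 N limit but harder than I meant.
- **Pedal:** at its stop it held about 33 N, and the height did not move, from 31.2 to 34.0 s. After release, depth at the pad read 59 and 68 mm in the two cameras, around the expected 64 mm, so it is back up to within camera noise.
- **Rest of the bench:** in the last picture the flap looks shut, the lens pot is still in the box and the bystanders look unmoved. I did not measure these. The robot touched nothing at hand-in.

**What disagreed on the way:**
- My first foot-switch position was wrong because of a crop-offset mistake, and I corrected it before going there.
- The moves cannot tilt the tool directly, so I tilted and turned it by pushing against the arm's reach limit.

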